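# Close the silver box: lay the lid down, regrasp, press it home

### The arm

A 6-joint arm with a two-finger parallel gripper is mounted at the origin on the work surface. World frame = base frame: x ahead of the robot, y to its left, z up, the work surface at z = 0. Lengths are in m, angles in rad, forces in N, time in s.
With the tool pointing down it reaches from about 0.275 to 0.775 m from the base axis. Payload 14.6 kg.
Tool frame: the origin (TCP) lies on the centre line of the jaws, within the pads' length; the fingertips stand 11 mm ahead of it and the grasp point (between the pads) lies 8 mm behind it (manip.tip_extent is the distance from the TCP to the fingertips, in m); z points along the fingers, y is the direction in which the jaws open and shut (so a half turn about z gives the same grasp; the last joint's range is limited). The gripper opens to 85 mm and grips with 20 to 120 N. Pads are 22 mm wide; open, the fingers measure 114 mm over their backs; the gripper's body (76 mm by 85 mm) begins 54 mm behind the grasp point. The pads swing forward as they close: fully open they stand 13 mm farther back than shut.
Start: joints at [1.193, 0.263, -0.048, 1.259, 0, 1.415], TCP at [0.116, 0.512, 0.242] pointing down, gripper open.
Joint ranges: [-2.65, 2.65], [-0.89, 1.7], [-1.18, 1.37], [-2.13, 2.11], [-1.35, 1.29], [-3.14, 3.14]. Speed limits (rad/s): [1.89, 1.89, 2.57, 2.79, 3.14, 3.14].

### API

Orientations are given as a unit quaternion [w, x, y, z].
In Python, from bench import manip gives the robot as it stands.
- The arm moves only by the tool apply_moves, never from a script. Its argument "steps" is a list of rows, each an object of numbers: "wx", "wy", "wz": the turn, a rotation vector about the tool's x, y, z in degrees; "x", "y", "z": the shift along the tool's x, y, z in m; "hand": the opening, from -1 (shut) to 1 (fully open). A call has 1 to 5 rows; each row shifts and turns the commanded pose from where the row before left it, along the tool's axes as they then stand; what a row does not reach is not made up. A row lasts 1/12 s, in which the tool goes at most 41.7 mm and 7.16 degrees, less where a joint would pass 70% of its speed; a pose out of reach is approached as far as the arm can. A call is refused whole if a number of a shift passes 0.0417 or a number of a turn 7.16, either way. A call with a gripper value outside its range is refused whole. The fingers move at their own pace and stop on an object; the grip force is fixed at half the most. Time passes only in rows, so rows that do not move let the fingers close. It gives the time, the measured TCP pose, the force and the opening at its end, in the units of the state.
- manip.sense(): the state, without advancing time (a new reading comes with each control period).
- manip.camera(name): name is "side" or "top" or "wrist"; returns a dict with "pixels" (400x640x3 uint8, blue, green, red), "fx", "fy", "cx", "cy" (pixels), "cam_to_world" (4x4, takes a point from camera to world coordinates). Camera axes: x right, y up, looking along -z (the intrinsics and any distortion apply to the point x, -y, -z); pixel columns grow to the right and rows downward; lengths in m; the calibration is good to about 2 mm. A picture is of the moment at which its call begins. There is no depth.
- manip.finish_job(): hands the job in, once; it reports no verdict.
The state is a dict: "t": time; "q": joint angles; "joint_vel": joint speeds; "tau": joint torques, N m; "eef_pos": TCP position; "ee_rot": TCP orientation; "wrist_force": force on the tool from outside, world axes, zero at the start; "torque": the same for the moment, N m; "grip_width": opening from 0.0 (shut) to 1.0 (fully open).
Only numpy, scipy, OpenCV 4.12 (cv2) and the standard library are available. Lean on these libraries where they do the work, as an engineer would, in place of code of your own. Each camera call takes 0.05 s, during which the arm holds its last target.

### The job

Take the green lid out of the wooden rack, lay it flat with its black handle up on the blue felt block and let go of it. Then take it by the handle, set it in the mouth of the green box and press it down past the spring catch at each end until it lies fully home on its ledge; with the lid home, give it one firm confirming push of about 15 newtons, keep that up for a moment, and let go. Leave everything else on the bench where it is.

Things in the scene. Friction and masses are not known exactly. Their poses are not given: they have to be found in the camera images.
- lid: green plate 110 (x) x 64 (y) x 8 mm with a black bar handle 30 (x) x 22 (y) mm on top, 24 mm high (its top at z = 32 mm); 0.18 kg, ends alike. Origin: centre of the plate's underside, z out of the handle side. Starts in one of the rack's bays on a short edge, leaning back 15 degrees from vertical, handle towards the robot, lid x up the slope; its long side edges are free
- lid_end1 (a point): point on the lid's underside, 50 mm from its centre towards lid +x
- lid_end2 (a point): point on the lid's underside, 50 mm from its centre towards lid -x
- lid_handle (a point): middle of the handle, 20 mm above the lid's origin along its z axis
- rack: wooden rack, base 120 (x) x 240 (y) x 12 mm, with two leaning bays at y = +-65 mm. A plate in a bay has the centre of its underside at x = 0, z = 73 mm, leans to rack +x against a backrest 34 mm wide (top 125 mm high) and its lower 6 mm stand behind a lip. Origin: centre of the underside
- block: dark wooden laying block with blue felt top, 90 (x) x 40 (y) x 30 mm high, fixed; the lid's side edges overhang it by 12 mm each. Origin: centre of its underside
- box: open green box, fixed, 134 (x) x 77 (y) mm, rim 59 mm high, mouth 113 x 67 mm. Amid each short end a white spring roller (14 mm thick, 20 wide) juts 3 mm into the mouth before a dark housing out to x = +-80 mm, 56 mm high. A lid just set in lies on the rollers, 6 mm above the ledge; each end needs 6 to 18 N to pass. Origin: centre of underside, x lengthwise. Lid fits either way round
- seat: steel ledge in the box on which the lid lies when home: strips along both long sides. Origin: centre of the mouth at the ledge's upper face, 46 mm above the box's underside; axes as the box's. Home: lid's origin at this origin, its upper face 5 mm below the rim's edge
- plate: bystander in the other bay of the rack: brass plate 110 x 64 x 8 mm with a copper disc, no handle; frame as the lid's
- jar: bystander: white jar with red cap, 60 mm diameter, 85 mm high; origin centre of underside
- cup: bystander: steel cup, 68 mm diameter, 80 mm high; origin centre of underside
- cork: bystander: cork block 70 x 45 x 30 mm; origin centre of underside
- hammer: bystander: hammer 240 mm long lying along its x axis; origin at its middle, on the bench
Things that resemble listed ones, but are neither listed nor needed, are in the scene too. Leave any pink or purple look-alike of the lid alone.

How it is judged:
By the outcome, as a careful person would: the job done as asked, in the order asked, and still so for the second after the job is handed in, with the robot touching nothing.
It also fails if it takes over 64 s, if anything falls off the work surface, if the arm or the gripper's body presses on something with over 40 N, if the wrist force passes 120 N, or if a joint passes its speed limit or range.

## Working session

There is one attempt and no reset: what is moved stays moved. The work goes in short steps, Python scripts to look and compute and a tool call to move; the robot and the scene stay as the last step left them, time stands still between calls to the robot, and variables do not carry over. Pictures are saved under pics/ and viewed, and the job is handed in when it is done.

Besides the shell and the picture viewer there is one more tool, called after "Request:" by a JSON object that holds its "fn" and its "kwargs", one argument or row to a line. apply_moves: Moves the arm, as the interface text tells. Its arguments: {"type":"object","properties":{"steps":{"type":"array","items":{"type":"object","properties":{"wx":{"type":"number"},"wy":{"type":"number"},"wz":{"type":"number"},"x":{"type":"number"},"y":{"type":"number"},"z":{"type":"number"},"hand":{"type":"number"}}}}},"required":["steps"]}

```bash
mkdir -p pics; ls; python3 - <<'E'
from bench import manip
import cv2,numpy as np
np.set_printoptions(precision=4,suppress=True)
s=manip.sense();print(s, manip.tip_extent)
for n in ["side","top","wrist"]:
    c=manip.camera(n);cv2.imwrite(f"pics/{n}0.png",c["pixels"])
    print(n,c["fx"],c["fy"],c["cx"],c["cy"],[k for k in c],c["cam_to_world"])
E
```

```text
pics
{'t': 0.0, 'q': array([ 1.1927,  0.2635, -0.049 ,  1.2594, -0.    ,  1.4155]), 'joint_vel': array([-0.0024,  0.0001, -0.0005, -0.0013,  0.001 , -0.0004]), 'tau': array([ -0.0074, -63.7607,  38.4567,   0.0137,  -0.0004,   0.    ]), 'eef_pos': array([0.1159, 0.5118, 0.2418]), 'ee_rot': array([-0.0001,  0.1112,  0.9938, -0.0005]), 'wrist_force': array([-0.3463, -0.4691, -0.6859]), 'torque': array([-0.0226, -0.0195,  0.0272]), 'grip_width': 0.997894567313166} 0.011
side 361.36782525666035 361.36782525666035 317.6796831180917 201.95369530392517 ['pixels', 'fx', 'fy', 'cx', 'cy', 'cam_to_world'] [[ 0.99    0.0778 -0.1178  0.3779]
 [-0.1407  0.4723 -0.8701 -0.83  ]
 [-0.012   0.878   0.4785  0.5829]
 [ 0.      0.      0.      1.    ]]
top 403.5598436879917 403.5598436879917 315.39816515818364 201.2930917848055 ['pixels', 'fx', 'fy', 'cx', 'cy', 'cam_to_world'] [[ 0.0148  0.9967 -0.0793  0.4314]
 [-0.9999  0.0145 -0.0046  0.0252]
 [-0.0034  0.0794  0.9968  1.3081]
 [ 0.      0.      0.      1.    ]]
wrist 301.3339457003539 301.3339457003539 319.02627431221043 199.48928316296744 ['pixels', 'fx', 'fy', 'cx', 'cy', 'cam_to_world'] [[ 0.2203 -0.9297 -0.2951  0.0389]
 [ 0.9754  0.2096  0.0677  0.5296]
 [-0.0011 -0.3028  0.9531  0.3734]
 [ 0.      0.      0.      1.    ]]
```

View pics/side0.png

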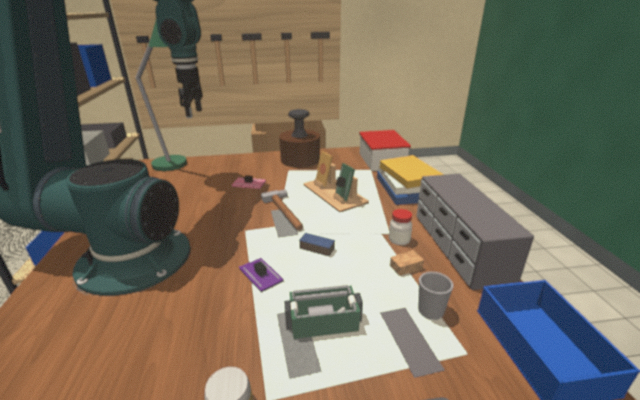

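View pics/top0.png

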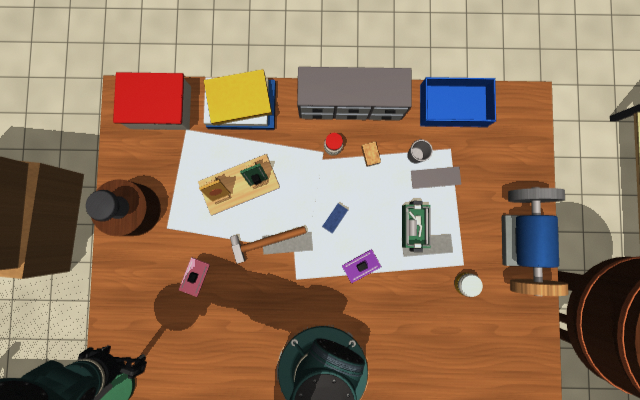

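View pics/wrist0.png

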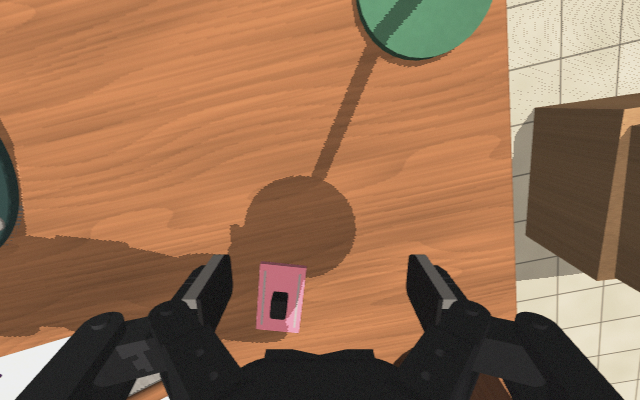

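The top view shows the rack near (238,183), with the lid in the bay at about (255,172). The block is near (335,218) and the box near (416,225). I'll zoom in next.

```bash
cat > h.py <<'E'
import cv2,numpy as np
from scipy.spatial.transform import Rotation as R
np.set_printoptions(precision=4,suppress=True)
def proj(c,P):
    P=np.atleast_2d(P);T=np.linalg.inv(c["cam_to_world"]);p=P@T[:3,:3].T+T[:3,3]
    return np.c_[c["cx"]+c["fx"]*p[:,0]/-p[:,2], c["cy"]+c["fy"]*-p[:,1]/-p[:,2]]
def onz(c,uv,z):
    uv=np.atleast_2d(uv);T=c["cam_to_world"]
    d=np.c_[(uv[:,0]-c["cx"])/c["fx"],-(uv[:,1]-c["cy"])/c["fy"],-np.ones(len(uv))]@T[:3,:3].T
    return T[:3,3]+d*((z-T[2,3])/d[:,2])[:,None]
def crop(img,x0,y0,x1,y1,k):
    return cv2.resize(img[y0:y1,x0:x1],None,fx=k,fy=k,interpolation=cv2.INTER_CUBIC)
def rot(q): return R.from_quat([q[1],q[2],q[3],q[0]])
E
python3 - <<'E'
from h import *
a=cv2.imread("pics/top0.png");b=cv2.imread("pics/side0.png")
cv2.imwrite("pics/t1.png",crop(a,185,140,295,225,7)); cv2.imwrite("pics/t2.png",crop(a,310,185,450,265,5))
cv2.imwrite("pics/s1.png",crop(b,230,140,390,290,4)[:600])
E
```

```text
(no output)
```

View pics/t1.png

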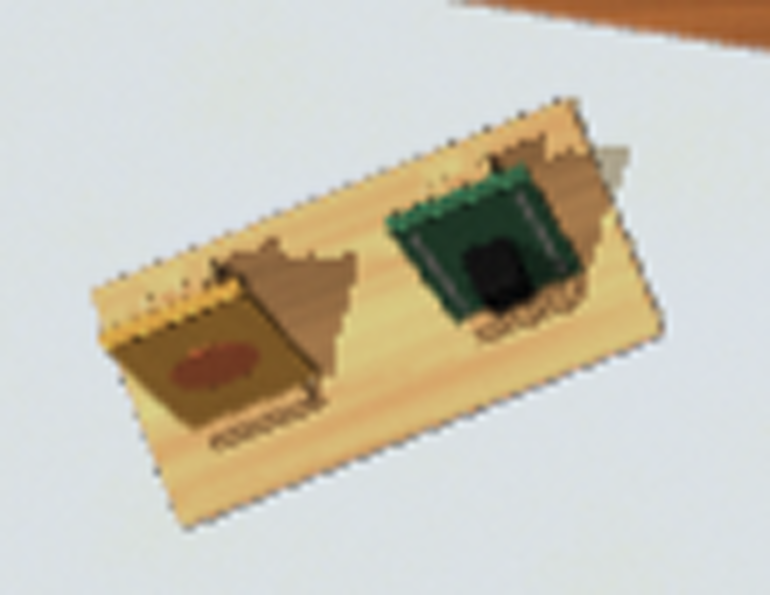

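View pics/t2.png

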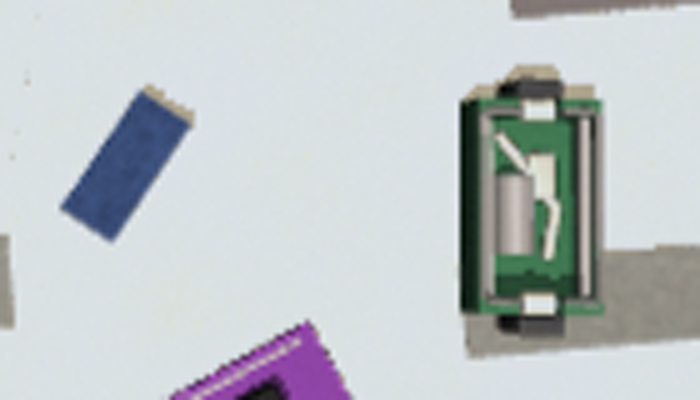

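View pics/s1.png

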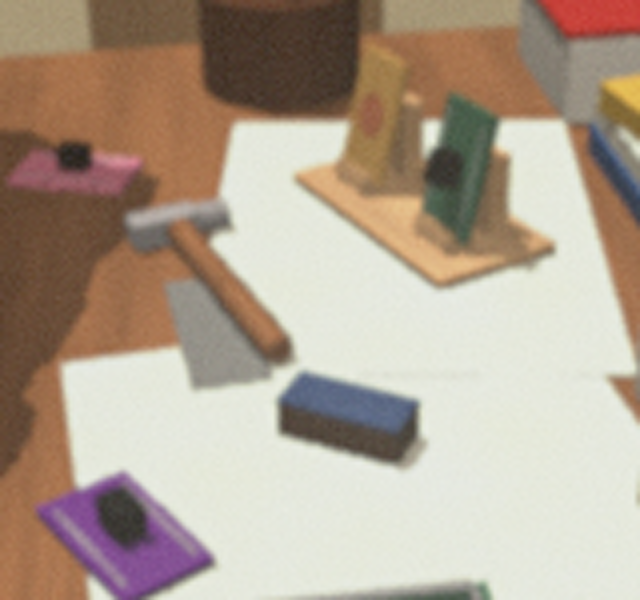

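```bash
cat >> h.py <<'E'
from scipy.optimize import least_squares
def fitpose(obs,p0):
    # obs: list of (cam, local pts, uv); pose x,y,yaw on z=0
    def T(p,L):
        c,s=np.cos(p[2]),np.sin(p[2]);L=np.asarray(L,float)
        return np.c_[p[0]+c*L[:,0]-s*L[:,1],p[1]+s*L[:,0]+c*L[:,1],L[:,2]]
    f=lambda p:np.concatenate([(proj(c,T(p,L))-np.asarray(uv)).ravel() for c,L,uv in obs])
    r=least_squares(f,p0,loss='soft_l1');return r.x,f(r.x).reshape(-1,2)
E
python3 - <<'E'
from h import *
from bench import manip
c=manip.camera("top")
un=lambda p,k,o:(np.array(p,float)+.5)/k-.5+np.array(o)
rk=un([(95,290),(572,98),(663,333),(185,527)],7,(185,140))
L=[(.06,.12,.012),(.06,-.12,.012),(-.06,-.12,.012),(-.06,.12,.012)]
print("rack",fitpose([(c,L,rk)],[.5,.2,0]))
bk=un([(148,86),(193,122),(112,242),(62,208)],5,(310,185))
L=[(.045,.02,.03),(.045,-.02,.03),(-.045,-.02,.03),(-.045,.02,.03)]
print("block",fitpose([(c,L,bk)],[.4,0,-.5]))
# box rim
bx=un([(464,99),(603,99),(603,313),(464,313)],5,(310,185))
print(onz(c,bx,.059),onz(c,bx,.0))
E
```

```text
rack (array([0.5868, 0.2799, 0.4008]), array([[-0.6169, -0.1318],
       [ 0.145 , -0.2984],
       [ 0.7856,  0.0873],
       [-0.2426,  0.3268]]))
block (array([ 0.4826, -0.0327, -0.593 ]), array([[-1.0401,  0.4318],
       [ 0.3484,  0.4114],
       [ 0.4157, -0.2206],
       [ 0.0053, -0.6675]]))
[[ 0.525  -0.2389  0.059 ]
 [ 0.5262 -0.3251  0.059 ]
 [ 0.3943 -0.324   0.059 ]
 [ 0.393  -0.2387  0.059 ]] [[ 0.5294 -0.2514  0.    ]
 [ 0.5307 -0.3416  0.    ]
 [ 0.3926 -0.3405  0.    ]
 [ 0.3912 -0.2511  0.    ]]
```

```bash
cat >> h.py <<'E'
def Rz(a): return R.from_euler('z',a)
RACK=(.5868,.2799,.4008)
def lid_in_rack(rk=RACK):
    x,y,a=rk;z=Rz(a)
    p=z.apply([0,-.065,.073])+[x,y,0]
    s,c=np.sin(np.radians(15)),np.cos(np.radians(15))
    Rl=z*R.from_matrix(np.array([[s,0,c],[0,1,0],[-c,0,s]]).T)
    return p,Rl
FLIP=R.from_matrix(np.array([[0,1,0],[1,0,0],[0,0,-1]]).T)  # tool axes in lid frame: x=lid y,y=lid x,z=-lid z
def need(manip,p,Rt,maxv=.035):
    s=manip.sense();R0=rot(s["ee_rot"]);p0=s["eef_pos"]
    rv=np.degrees((R0.inv()*Rt).as_rotvec());d=R0.inv().apply(p-p0)
    n=max(1,int(np.ceil(max(np.linalg.norm(rv)/7,np.linalg.norm(d)/maxv))))
    print("n",n,"turn total(tool)",rv.round(1),"per row",(rv/n).round(2),"shift total(start tool)",d.round(4), "world d",(p-p0).round(4))
    rs=R.from_rotvec(np.radians(rv/n));Rc=R0
    for i in range(n):
        print("  row",i,"shift",Rc.inv().apply((p-p0)/n).round(4)); Rc=Rc*rs
E
python3 - <<'E'
from h import *
from bench import manip
p,Rl=lid_in_rack();print(p,Rl.as_matrix())
Rt=Rl*FLIP
need(manip,p+Rl.apply([0,0,.15])+[0,0,.12],Rt)
E
```

```text
[0.6122 0.2201 0.073 ] [[ 0.2383 -0.3902 -0.8894]
 [ 0.101   0.9207 -0.3769]
 [ 0.9659  0.      0.2588]]
n 15 turn total(tool) [-69.  -35.3  46.1] per row [-4.6  -2.36  3.07] shift total(start tool) [-0.4308 -0.2596  0.0103] world d [ 0.3628 -0.3484 -0.0102]
  row 0 shift [-0.0287 -0.0173  0.0007]
  row 1 shift [-0.0296 -0.0158  0.0006]
  row 2 shift [-0.0304 -0.0142  0.0006]
  row 3 shift [-0.0311 -0.0126  0.0008]
  row 4 shift [-0.0317 -0.011   0.0011]
  row 5 shift [-0.0321 -0.0094  0.0016]
  row 6 shift [-0.0325 -0.0078  0.0022]
  row 7 shift [-0.0328 -0.0063  0.003 ]
  row 8 shift [-0.033  -0.0048  0.0039]
  row 9 shift [-0.033  -0.0034  0.0049]
  row 10 shift [-0.0329 -0.0021  0.0061]
  row 11 shift [-0.0327 -0.0009  0.0073]
  row 12 shift [-0.0324  0.0003  0.0086]
  row 13 shift [-0.032   0.0012  0.01  ]
  row 14 shift [-0.0315  0.0021  0.0115]
```

Request:
{"fn": "apply_moves", "kwargs": {
  "steps": [
    {"x": -0.0287,"y": -0.0173,"wx": -4.6,"wy": -2.4,"wz": 3.1,"hand": 0.15},
    {"x": -0.0296,"y": -0.0158,"wx": -4.6,"wy": -2.4,"wz": 3.1,"hand": 0.15},
    {"x": -0.0304,"y": -0.0142,"wx": -4.6,"wy": -2.4,"wz": 3.1,"hand": 0.15},
    {"x": -0.0311,"y": -0.0126,"wx": -4.6,"wy": -2.4,"wz": 3.1,"hand": 0.15},
    {"x": -0.0317,"y": -0.011,"z": 0.001,"wx": -4.6,"wy": -2.4,"wz": 3.1,"hand": 0.15}
  ]
}}

```text
validation failed for argument at $.st...
```

Request:
{"fn": "apply_moves", "kwargs": {
  "steps": [
    {"x": -0.0321,"y": -0.0094,"z": 0.0016,"wx": -4.6,"wy": -2.4,"wz": 3.1,"hand": 0.15},
    {"x": -0.0325,"y": -0.0078,"z": 0.0022,"wx": -4.6,"wy": -2.4,"wz": 3.1,"hand": 0.15},
    {"x": -0.0328,"y": -0.0063,"z": 0.003,"wx": -4.6,"wy": -2.4,"wz": 3.1,"hand": 0.15},
    {"x": -0.033,"y": -0.0048,"z": 0.0039,"wx": -4.6,"wy": -2.4,"wz": 3.1,"hand": 0.15},
    {"x": -0.033,"y": -0.0034,"z": 0.0049,"wx": -4.6,"wy": -2.4,"wz": 3.1,"hand": 0.15}
  ]
}}

```text
t: 0.62
eef_pos: [0.2633, 0.4294, 0.2351]
ee_rot: [0.127, 0.241, 0.944, 0.188]
wrist_force: [1.0, 1.5, -0.3]
grip_width: 0.572
```

```bash
cat > go.py <<'E'
from h import *
from bench import manip
p,Rl=lid_in_rack();Rt=Rl*FLIP
need(manip,p+Rl.apply([0,0,.15])+[0,0,.12],Rt)
E
python3 go.py
```

```text
n 10 turn total(tool) [-45.6 -23.2  30.6] per row [-4.56 -2.32  3.06] shift total(start tool) [-0.3167 -0.1297 -0.004 ] world d [ 0.2155 -0.2658 -0.0032]
  row 0 shift [-0.0317 -0.013  -0.0004]
  row 1 shift [-0.0323 -0.0112 -0.0001]
  row 2 shift [-0.0329 -0.0095  0.0004]
  row 3 shift [-0.0333 -0.0078  0.0011]
  row 4 shift [-0.0336 -0.0061  0.0019]
  row 5 shift [-0.0338 -0.0045  0.0028]
  row 6 shift [-0.0339 -0.003   0.0039]
  row 7 shift [-0.0338 -0.0015  0.0051]
  row 8 shift [-0.0336 -0.0002  0.0064]
  row 9 shift [-0.0333  0.001   0.0078]
```

Request:
{"fn": "apply_moves", "kwargs": {
  "steps": [
    {"x": -0.0317,"y": -0.013,"z": 0,"wx": -4.6,"wy": -2.3,"wz": 3.1,"hand": 0.15},
    {"x": -0.0323,"y": -0.0112,"z": 0,"wx": -4.6,"wy": -2.3,"wz": 3.1,"hand": 0.15},
    {"x": -0.0329,"y": -0.0095,"z": 0,"wx": -4.6,"wy": -2.3,"wz": 3.1,"hand": 0.15},
    {"x": -0.0333,"y": -0.0078,"z": 0.001,"wx": -4.6,"wy": -2.3,"wz": 3.1,"hand": 0.15},
    {"x": -0.0336,"y": -0.006,"z": 0.002,"wx": -4.6,"wy": -2.3,"wz": 3.1,"hand": 0.15}
  ]
}}

```text
t: 1.03
eef_pos: [0.37, 0.2965, 0.2336]
ee_rot: [0.239, 0.352, 0.83, 0.361]
wrist_force: [2.5, 1.9, -1.1]
grip_width: 0.579
```

Request:
{"fn": "apply_moves", "kwargs": {
  "steps": [
    {"x": -0.0338,"y": -0.0045,"z": 0.003,"wx": -4.6,"wy": -2.3,"wz": 3.1,"hand": 0.15},
    {"x": -0.0339,"y": -0.003,"z": 0.004,"wx": -4.6,"wy": -2.3,"wz": 3.1,"hand": 0.15},
    {"x": -0.0338,"y": -0.0015,"z": 0.005,"wx": -4.6,"wy": -2.3,"wz": 3.1,"hand": 0.15},
    {"x": -0.0336,"y": 0,"z": 0.0064,"wx": -4.6,"wy": -2.3,"wz": 3.1,"hand": 0.15},
    {"x": -0.0333,"y": 0.001,"z": 0.0078,"wx": -4.6,"wy": -2.3,"wz": 3.1,"hand": 0.15}
  ]
}}

```text
t: 1.45
eef_pos: [0.5074, 0.1721, 0.2997]
ee_rot: [0.31, 0.449, 0.687, 0.479]
wrist_force: [0.8, 0.1, 0.7]
grip_width: 0.578
```

```bash
cat >go2.py <<'E'
from h import *
from bench import manip
import sys
p,Rl=lid_in_rack();Rt=Rl*FLIP
need(manip,p+Rl.apply([0,0,.10]),Rt)
print(manip.sense()["q"])
for n in ("wrist","side"):
  c=manip.camera(n);cv2.imwrite(f"pics/{n}{sys.argv[1]}.png",c["pixels"])
  P=p+Rl.apply([[.055,.032,.008],[.055,-.032,.008],[-.055,-.032,.008],[-.055,.032,.008],[.015,.011,.032],[.015,-.011,.032],[-.015,-.011,.032],[-.015,.011,.032]])
  print(n,proj(c,P).round(1).tolist())
E
python3 go2.py 1
```

```text
n 6 turn total(tool) [-5.3 -0.9  0.1] per row [-0.89 -0.15  0.01] shift total(start tool) [ 0.0023 -0.1819  0.0873] world d [ 0.0158  0.0103 -0.2009]
  row 0 shift [ 0.0004 -0.0303  0.0145]
  row 1 shift [ 0.0004 -0.0305  0.0141]
  row 2 shift [ 0.0004 -0.0307  0.0136]
  row 3 shift [ 0.0005 -0.031   0.0131]
  row 4 shift [ 0.0005 -0.0312  0.0126]
  row 5 shift [ 0.0005 -0.0313  0.0121]
[-0.05   -0.178  -1.176  -0.6046  0.4364  1.401 ]
wrist [[203.0, 151.2], [209.4, 210.8], [114.0, 207.6], [102.2, 149.7], [154.4, 175.6], [157.9, 197.3], [129.5, 196.4], [125.5, 174.9]]
side [[341.7, 162.5], [353.2, 169.0], [344.9, 201.0], [334.1, 193.4], [336.6, 176.0], [340.4, 178.4], [338.3, 187.2], [334.5, 184.6]]
```

View pics/wrist1.png

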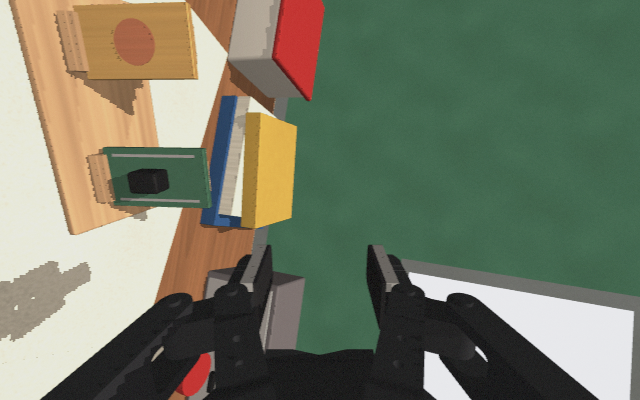

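View pics/side1.png

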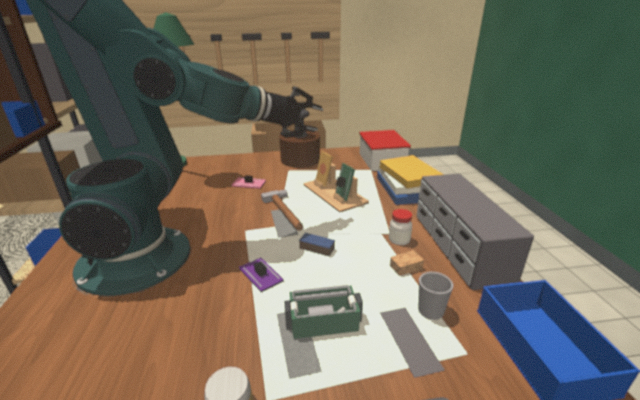

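Request:
{"fn": "apply_moves", "kwargs": {
  "steps": [
    {"x": 0,"y": -0.029,"z": 0.019,"wx": 0,"wy": 0,"wz": 0,"hand": 0.15},
    {"x": 0,"y": -0.029,"z": 0.017,"wx": 0,"wy": 0,"wz": 0,"hand": 0.15},
    {"x": 0,"y": -0.029,"z": 0.015,"wx": 0,"wy": 0,"wz": 0,"hand": 0.15}
  ]
}}

```text
t: 1.8
eef_pos: [0.5493, 0.1839, 0.2409]
ee_rot: [0.292, 0.454, 0.705, 0.46]
wrist_force: [-0.0, -0.2, 0.8]
grip_width: 0.575
```

```bash
cat >go3.py <<'E'
from h import *
from bench import manip
import sys
p,Rl=lid_in_rack();Rt=Rl*FLIP
need(manip,p+Rl.apply([0,0,float(sys.argv[1])]),Rt)
s=manip.sense();r=rot(s["ee_rot"]).as_matrix();print(s["t"],s["q"],s["eef_pos"],"tool z",r[:,2])
E
python3 go3.py .08
```

```text
n 5 turn total(tool) [-9.  -1.7  0.2] per row [-1.8  -0.33  0.04] shift total(start tool) [ 0.0079 -0.1366  0.0552] world d [-0.0083  0.006  -0.1472]
  row 0 shift [ 0.0016 -0.0273  0.011 ]
  row 1 shift [ 0.0016 -0.0276  0.0102]
  row 2 shift [ 0.0017 -0.028   0.0093]
  row 3 shift [ 0.0017 -0.0282  0.0084]
  row 4 shift [ 0.0017 -0.0285  0.0075]
1.8 [-0.0073  0.0279 -1.1759 -0.7471  0.3994  1.389 ] [0.5493 0.1839 0.2409] tool z [ 0.8297  0.3828 -0.4063]
```

```bash
cat > kin.py <<'E'
from h import *
S=[([1.1927,.2635,-.049,1.2594,0,1.4155],[.1159,.5118,.2418]),
([-0.05,-0.178,-1.176,-0.6046,0.4364,1.401],[.5074,.1721,.2997]),
([-0.0073,0.0279,-1.1759,-0.7471,0.3994,1.389],[.5493,.1839,.2409])]
def fk(q,k):
    a,h,L1,L2,L3,d,e=k
    f=q[1]-q[2];t=f+q[3];w=L3+d*np.cos(q[4])
    r=a+L1*np.sin(q[1])+L2*np.cos(f)+w*np.cos(t)
    z=h+L1*np.cos(q[1])-L2*np.sin(f)-w*np.sin(t)
    l=e+d*np.sin(q[4]);c,s=np.cos(q[0]),np.sin(q[0])
    Z=Rz(q[0])*R.from_euler('y',t)*Rz(q[4])
    return np.array([c*r-s*l,s*r+c*l,z]),Z.apply([1,0,0])
def fit():
    f=lambda k:np.r_[np.concatenate([fk(q,k)[0]-p for q,p in S]),1e-3*(k-k0)]
    k0=np.array([0.05,.3,.35,.35,.05,.275,.081])
    r=least_squares(f,k0);return r.x,f(r.x)[:-7]
if __name__=="__main__":
    k,res=fit();print(k,res)
    p,Rl=lid_in_rack()
    for tilt in (0,10,20,30,40):
        z=Rl.apply([-np.sin(np.radians(tilt)),0,-np.cos(np.radians(tilt))])
        g=lambda q:np.r_[fk(q,k)[0]-(p+Rl.apply([0,0,.022])),.3*(fk(q,k)[1]-z)]
        r=least_squares(g,[.2,.3,-1,-.5,.3],bounds=([-2.65,-.89,-1.18,-2.13,-1.35],[2.65,1.7,1.37,2.11,1.29]))
        print(tilt,r.x,r.fun)
E
python3 kin.py
```

```text
[-0.048   0.2942  0.5672  0.4474  0.2035  0.2685  0.0828] [ 0.0009  0.0066 -0.0094  0.0085 -0.0014  0.0055 -0.015  -0.0006  0.0039]
0 [ 0.0776  1.1313 -1.174  -2.0298  0.3118] [ 0.  0.  0. -0.  0. -0.]
10 [ 0.0911  0.766  -1.1475 -1.4583  0.2799] [ 0.  0.  0. -0. -0. -0.]
20 [ 0.1089  0.4723 -1.0377 -0.8787  0.238 ] [-0. -0.  0. -0. -0. -0.]
30 [ 0.1289  0.3199 -0.8839 -0.3997  0.191 ] [-0. -0.  0.  0.  0.  0.]
40 [ 0.1495  0.2766 -0.7086 -0.0104  0.1431] [-0. -0. -0.  0.  0.  0.]
```

```bash
cat >> h.py <<'E'
def FLT(t):
    s,c=np.sin(np.radians(t)),np.cos(np.radians(t))
    return R.from_matrix(np.array([[-c,0,s],[0,1,0],[-s,0,-c]]).T)
E
cat > go4.py <<'E'
from h import *
from bench import manip
import sys
t,back,hz=map(float,sys.argv[1:4])
p,Rl=lid_in_rack();Rt=Rl*FLT(t)
need(manip,p+Rl.apply([0,0,hz])-Rt.apply([0,0,back]),Rt)
s=manip.sense();print(s["t"],s["q"],s["eef_pos"])
E
python3 go4.py 30 .1 .026
```

```text
n 14 turn total(tool) [ 17.7  15.2 -88.3] per row [ 1.26  1.09 -6.3 ] shift total(start tool) [ 0.0088 -0.0923  0.0152] world d [-0.0253 -0.0013 -0.0904]
  row 0 shift [ 0.0006 -0.0066  0.0011]
  row 1 shift [ 0.0013 -0.0065  0.0013]
  row 2 shift [ 0.002  -0.0062  0.0014]
  row 3 shift [ 0.0026 -0.006   0.0016]
  row 4 shift [ 0.0032 -0.0056  0.0018]
  row 5 shift [ 0.0038 -0.0052  0.002 ]
  row 6 shift [ 0.0043 -0.0047  0.0022]
  row 7 shift [ 0.0047 -0.0041  0.0023]
  row 8 shift [ 0.0051 -0.0035  0.0025]
  row 9 shift [ 0.0054 -0.0029  0.0027]
  row 10 shift [ 0.0057 -0.0022  0.0029]
  row 11 shift [ 0.0058 -0.0015  0.003 ]
  row 12 shift [ 0.0059 -0.0008  0.0031]
  row 13 shift [ 0.0059 -0.0001  0.0033]
1.8 [-0.0073  0.0279 -1.1759 -0.7471  0.3994  1.389 ] [0.5493 0.1839 0.2409]
```

Rotate first, shifting little; then descend.

Request:
{"fn": "apply_moves", "kwargs": {
  "steps": [
    {"x": 0.001,"y": -0.002,"z": 0,"wx": 1.3,"wy": 1.1,"wz": -6.3,"hand": 0.1},
    {"x": 0.001,"y": -0.002,"z": 0,"wx": 1.3,"wy": 1.1,"wz": -6.3,"hand": 0.1},
    {"x": 0.002,"y": -0.004,"z": 0,"wx": 1.3,"wy": 1.1,"wz": -6.3,"hand": 0.1},
    {"x": 0.002,"y": -0.004,"z": 0,"wx": 1.3,"wy": 1.1,"wz": -6.3,"hand": 0.1},
    {"x": 0.003,"y": -0.005,"z": 0,"wx": 1.3,"wy": 1.1,"wz": -6.3,"hand": 0.1}
  ]
}}

```text
t: 2.22
eef_pos: [0.5386, 0.1841, 0.2246]
ee_rot: [0.346, 0.237, 0.84, 0.343]
wrist_force: [0.4, -0.1, -0.6]
grip_width: 0.554
```

Request:
{"fn": "apply_moves", "kwargs": {
  "steps": [
    {"x": 0.003,"y": -0.005,"z": 0,"wx": 1.3,"wy": 1.1,"wz": -6.3,"hand": 0.1},
    {"x": 0.004,"y": -0.004,"z": 0,"wx": 1.3,"wy": 1.1,"wz": -6.3,"hand": 0.1},
    {"x": 0.004,"y": -0.004,"z": 0,"wx": 1.3,"wy": 1.1,"wz": -6.3,"hand": 0.1},
    {"x": 0.005,"y": -0.003,"z": 0,"wx": 1.3,"wy": 1.1,"wz": -6.3,"hand": 0.1},
    {"x": 0.005,"y": -0.003,"z": 0,"wx": 1.3,"wy": 1.1,"wz": -6.3,"hand": 0.1}
  ]
}}

```text
t: 2.63
eef_pos: [0.5227, 0.1788, 0.2011]
ee_rot: [0.372, 0.003, 0.906, 0.2]
wrist_force: [-0.5, 0.5, 0.3]
grip_width: 0.547
```

```bash
python3 go4.py 30 .1 .026
```

```text
n 4 turn total(tool) [  4.9   3.9 -24.9] per row [ 1.22  0.98 -6.24] shift total(start tool) [ 0.0338 -0.0151  0.0348] world d [ 0.0013  0.0039 -0.0507]
  row 0 shift [ 0.0085 -0.0038  0.0087]
  row 1 shift [ 0.0086 -0.0026  0.0089]
  row 2 shift [ 0.0087 -0.0015  0.0091]
  row 3 shift [ 0.0087 -0.0004  0.0093]
2.6333 [-0.0036 -0.0425 -0.9752 -0.1712  0.3707  0.1631] [0.5227 0.1788 0.2011]
```

Request:
{"fn": "apply_moves", "kwargs": {
  "steps": [
    {"x": 0.0085,"y": -0.0038,"z": 0.0087,"wx": 1.2,"wy": 1.0,"wz": -6.2,"hand": 0.1},
    {"x": 0.0086,"y": -0.0026,"z": 0.0089,"wx": 1.2,"wy": 1.0,"wz": -6.2,"hand": 0.1},
    {"x": 0.0087,"y": -0.0015,"z": 0.0091,"wx": 1.2,"wy": 1.0,"wz": -6.2,"hand": 0.1},
    {"x": 0.0087,"y": -0.0004,"z": 0.0093,"wx": 1.2,"wy": 1.0,"wz": -6.2,"hand": 0.1},
    {"x": 0,"y": 0,"z": 0,"wx": 0,"wy": 0,"wz": 0,"hand": 0.1}
  ]
}}

```text
t: 3.05
eef_pos: [0.5234, 0.1834, 0.1489]
ee_rot: [0.373, -0.183, 0.906, 0.078]
wrist_force: [0.1, 1.1, -0.9]
grip_width: 0.549
```

```bash
python3 go4.py 30 .1 .026; python3 - <<'E'
from h import *
from bench import manip
p,Rl=lid_in_rack()
c=manip.camera("wrist");cv2.imwrite("pics/wrist2.png",c["pixels"])
P=p+Rl.apply([[.055,.032,.008],[.055,-.032,.008],[-.055,-.032,.008],[-.055,.032,.008],[.015,.011,.032],[.015,-.011,.032],[-.015,-.011,.032],[-.015,.011,.032]])
print(proj(c,P).round(1).tolist())
E
```

```text
n 1 turn total(tool) [ 0.2 -0.2 -0.2] per row [ 0.16 -0.17 -0.16] shift total(start tool) [-0.0013 -0.0009 -0.001 ] world d [ 0.0005 -0.0007  0.0016]
  row 0 shift [-0.0013 -0.0009 -0.001 ]
3.05 [ 0.0744  0.0501 -0.9992 -0.2332  0.2307 -0.2329] [0.5234 0.1834 0.1489]
[[354.9, 276.1], [277.9, 276.4], [281.0, 151.7], [351.4, 151.5], [330.2, 224.4], [302.0, 224.5], [302.4, 187.4], [329.8, 187.3]]
```

View pics/wrist2.png

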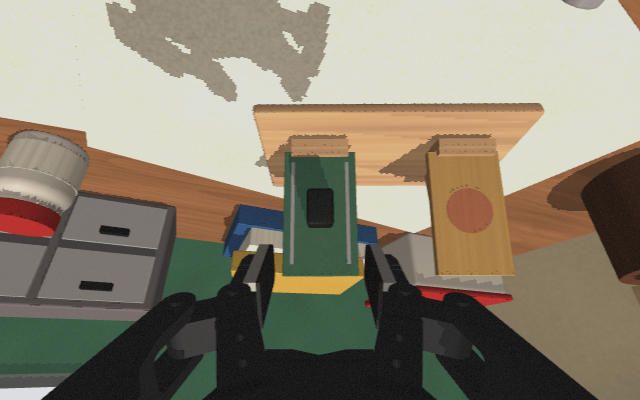

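Request:
{"fn": "apply_moves", "kwargs": {
  "steps": [
    {"x": -0.0003,"y": 0,"z": 0.022,"wx": 0,"wy": 0,"wz": 0,"hand": 0.1},
    {"x": -0.0003,"y": 0,"z": 0.022,"wx": 0,"wy": 0,"wz": 0,"hand": 0.1},
    {"x": -0.0003,"y": 0,"z": 0.022,"wx": 0,"wy": 0,"wz": 0,"hand": 0.1},
    {"x": -0.0003,"y": 0,"z": 0.014,"wx": 0,"wy": 0,"wz": 0,"hand": 0.1},
    {"x": 0,"y": 0,"z": 0,"wx": 0,"wy": 0,"wz": 0,"hand": 0.1}
  ]
}}

```text
t: 3.52
eef_pos: [0.5784, 0.2056, 0.0942]
ee_rot: [0.374, -0.179, 0.906, 0.08]
wrist_force: [-0.7, -0.1, 0.4]
grip_width: 0.55
```

```bash
cat > snap.py <<'E'
from h import *
from bench import manip
import sys
c=manip.camera(sys.argv[1]);im=c["pixels"]
if len(sys.argv)>3:
    a=list(map(int,sys.argv[3].split(",")));im=crop(im,*a)
cv2.imwrite("pics/"+sys.argv[2]+".png",im)
s=manip.sense();print(s["t"],s["q"],s["eef_pos"],s["ee_rot"],s["wrist_force"],s["grip_width"])
E
python3 go4.py 30 0 .026;python3 snap.py wrist w3
```

```text
n 1 turn total(tool) [ 0.2  0.  -0.7] per row [ 0.18  0.01 -0.7 ] shift total(start tool) [0.002  0.     0.0184] world d [ 0.0106  0.0046 -0.0144]
  row 0 shift [0.002  0.     0.0184]
3.5167 [ 0.1177  0.2573 -0.9823 -0.4335  0.202  -0.1907] [0.5784 0.2056 0.0942]
3.5667 [ 0.1174  0.2547 -0.9832 -0.4314  0.2022 -0.1916] [0.5775 0.2053 0.0948] [ 0.3743 -0.1792  0.9063  0.0798] [-0.8575  0.285  -0.2755] 0.5482090875865072
```

View pics/w3.png

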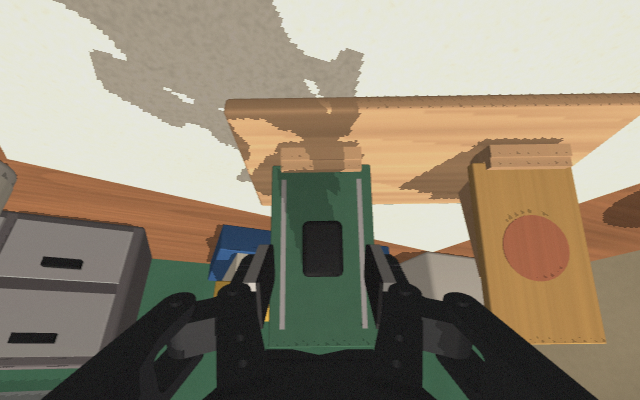

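Request:
{"fn": "apply_moves", "kwargs": {
  "steps": [
    {"x": 0.001,"y": 0.001,"z": 0.009,"wx": 0,"wy": 0,"wz": -0.5,"hand": 0.0},
    {"x": 0.001,"y": 0.001,"z": 0.009,"wx": 0,"wy": 0,"wz": 0,"hand": 0.0},
    {"x": 0,"y": 0,"z": 0,"wx": 0,"wy": 0,"wz": 0,"hand": 0.0}
  ]
}}

```text
t: 3.82
eef_pos: [0.5876, 0.2117, 0.0808]
ee_rot: [0.375, -0.184, 0.905, 0.077]
wrist_force: [-0.1, 0.7, 0.1]
grip_width: 0.5
```

```bash
python3 go4.py 30 0 .026;python3 snap.py wrist w4; python3 snap.py side s4 290,120,390,220,6
```

```text
n 1 turn total(tool) [ 0.1  0.1 -0. ] per row [ 0.12  0.09 -0.03] shift total(start tool) [ 0.0003 -0.0019  0.0013] world d [ 0.0014 -0.0015 -0.0011]
  row 0 shift [ 0.0003 -0.0019  0.0013]
3.8167 [ 0.13    0.3013 -0.9808 -0.4793  0.1927 -0.1931] [0.5876 0.2117 0.0808]
3.8667 [ 0.1299  0.3004 -0.9811 -0.4779  0.1928 -0.1934] [0.5872 0.2116 0.0809] [ 0.3752 -0.1841  0.9052  0.0774] [-1.0049 -0.2324  0.975 ] 0.4959229942783623
3.9167 [ 0.1297  0.2998 -0.9812 -0.4774  0.1929 -0.1936] [0.587  0.2115 0.0811] [ 0.3752 -0.1842  0.9052  0.0773] [0.4236 0.7529 0.1495] 0.49932761515310237
```

View pics/w4.png

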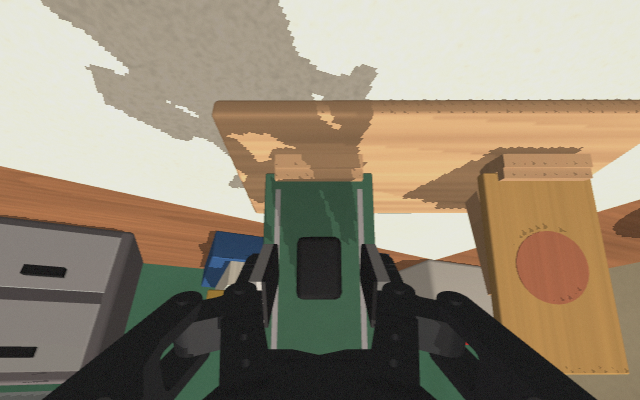

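View pics/s4.png

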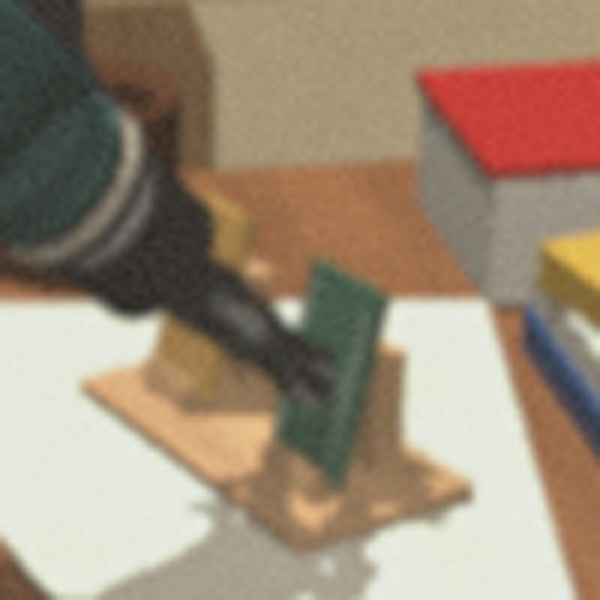

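```bash
python3 - <<'E'
from h import *
from bench import manip
c=manip.camera("wrist");s=manip.sense();r=rot(s["ee_rot"]);t=s["eef_pos"]
p,Rl=lid_in_rack()
P=p+Rl.apply([[.015,.011,.032],[.015,-.011,.032],[-.015,-.011,.032],[-.015,.011,.032],[.055,0,.008],[-.055,0,.008]])
print(proj(c,P).round(1).tolist())
print("tip",proj(c,t+r.apply([[0,.02,.011],[0,-.02,.011],[.011,.02,.011],[-.011,.02,.011],[.011,.02,-.008]])).round(1).tolist())
E
```

```text
[[335.7, 299.8], [289.2, 299.8], [290.4, 236.3], [334.9, 236.2], [313.0, 374.9], [313.6, 173.2]]
tip [[354.4, 258.7], [279.1, 258.7], [355.1, 239.8], [353.6, 276.8], [359.8, 257.6]]
```

Request:
{"fn": "apply_moves", "kwargs": {
  "steps": [
    {"x": 0,"y": 0,"z": 0.002,"wx": 0,"wy": 0,"wz": 0,"hand": -1},
    {"x": 0,"y": 0,"z": 0,"wx": 0,"wy": 0,"wz": 0,"hand": -1},
    {"x": 0,"y": 0,"z": 0,"wx": 0,"wy": 0,"wz": 0,"hand": -1},
    {"x": 0,"y": 0,"z": 0,"wx": 0,"wy": 0,"wz": 0,"hand": -1}
  ]
}}

```text
t: 4.3
eef_pos: [0.5885, 0.212, 0.0801]
ee_rot: [0.376, -0.184, 0.905, 0.077]
wrist_force: [-3.2, -3.0, 6.3]
grip_width: 0.242
```

Request:
{"fn": "apply_moves", "kwargs": {
  "steps": [
    {"x": 0,"y": 0,"z": 0,"wx": 0,"wy": 0,"wz": 0,"hand": -1},
    {"x": 0,"y": 0,"z": 0,"wx": 0,"wy": 0,"wz": 0,"hand": -1}
  ]
}}

```text
t: 4.47
eef_pos: [0.5885, 0.2119, 0.0801]
ee_rot: [0.376, -0.184, 0.905, 0.077]
wrist_force: [-4.9, -2.2, 6.0]
grip_width: 0.243
```

```bash
python3 snap.py wrist w5
```

```text
4.5167 [ 0.1304  0.3041 -0.9801 -0.4817  0.192  -0.1933] [0.5885 0.2119 0.0801] [ 0.3756 -0.1842  0.905   0.0771] [-4.4293 -2.6066  5.2592] 0.24557036389149106
```

View pics/w5.png

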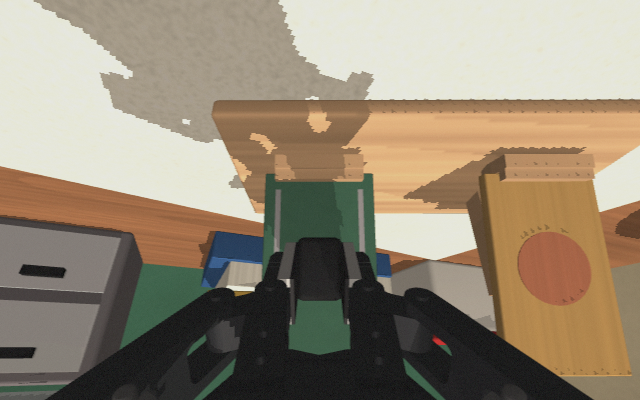

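Request:
{"fn": "apply_moves", "kwargs": {
  "steps": [
    {"x": -0.004,"y": 0,"z": -0.0033,"wx": 0,"wy": 0,"wz": 0,"hand": -1},
    {"x": -0.0043,"y": 0,"z": -0.0025,"wx": 0,"wy": 0,"wz": 0,"hand": -1},
    {"x": -0.0086,"y": 0,"z": -0.005,"wx": 0,"wy": 0,"wz": 0,"hand": -1},
    {"x": -0.0086,"y": 0,"z": -0.006,"wx": 0,"wy": 0,"wz": 0,"hand": -1}
  ]
}}

```text
t: 4.85
eef_pos: [0.594, 0.2144, 0.1099]
ee_rot: [0.375, -0.184, 0.905, 0.077]
wrist_force: [0.2, -0.1, -1.6]
grip_width: 0.243
```

```bash
python3 snap.py wrist w6
```

```text
4.9 [ 0.1346  0.2419 -0.916  -0.3579  0.1895 -0.1904] [0.5953 0.2147 0.1124] [ 0.3765 -0.1843  0.9046  0.0772] [3.0004 0.5174 2.2517] 0.2424302668423178
```

View pics/w6.png

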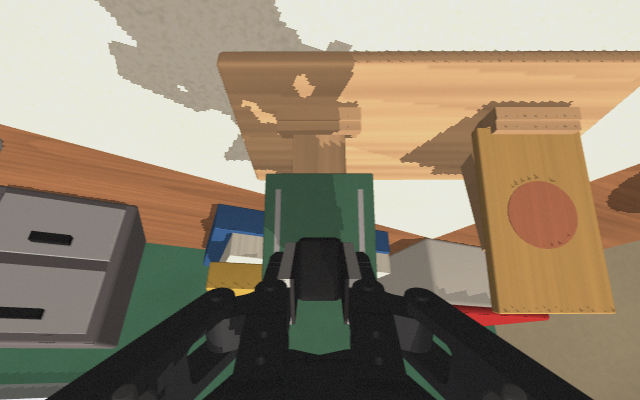

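```bash
python3 - <<'E'
import re
s=open('kin.py').read()
s=s.replace("[.5493,.1839,.2409])]","""[.5493,.1839,.2409]),
([-0.0036,-0.0425,-0.9752,-0.1712,0.3707,0.1631],[0.5227,0.1788,0.2011]),
([0.0744,0.0501,-0.9992,-0.2332,0.2307,-0.2329],[0.5234,0.1834,0.1489]),
([0.1177,0.2573,-0.9823,-0.4335,0.202,-0.1907],[0.5784,0.2056,0.0942]),
([0.1304,0.3041,-0.9801,-0.4817,0.192,-0.1933],[0.5885,0.2119,0.0801]),
([0.1346,0.2419,-0.916,-0.3579,0.1895,-0.1904],[0.5953,0.2147,0.1124])]""")
s=s.split('if __name__')[0]
# elbow offset: add forearm angle offset param
s=s.replace("a,h,L1,L2,L3,d,e=k","a,h,L1,L2,L3,d,e,o,o2=k").replace("+L2*np.cos(f)+","+L2*np.cos(f)+o*np.sin(f)+o2*np.cos(q[1])+").replace("-L2*np.sin(f)-","-L2*np.sin(f)+o*np.cos(f)-o2*np.sin(q[1])-").replace(".275,.081]",".275,.081,0,0]").replace("[:-7]","[:-9]").replace("1e-3","1e-4")
s+='''
LIM=([-2.65,-.89,-1.18,-2.13,-1.35],[2.65,1.7,1.37,2.11,1.29])
def ik(p,z,k,q0):
    g=lambda q:np.r_[fk(q,k)[0]-p,.3*(fk(q,k)[1]-z)]
    r=least_squares(g,q0,bounds=LIM);return r.x,np.abs(r.fun).max()
'''
open('kin.py','w').write(s)
E
python3 - <<'E'
from kin import *
k,res=fit();print(k,np.abs(res).max())
p,Rl=lid_in_rack()
s_p=np.array([.5885,.2119,.0801]);Rt=rot([.3756,-.1842,.905,.0771])
print("TCP in lid",Rl.inv().apply(s_p-p),"ang",np.degrees((( Rl*FLT(30)).inv()*Rt).as_rotvec()))
for head in (-.593,2.55):
    Rb=Rz(head)*FLT(30);pt=np.array([.4826,-.0327,.03])+Rz(head).apply([0,0,.026])
    for dz in (0,.1): print(head,pt,ik(pt+[0,0,dz],Rb.apply([0,0,1]),k,[0,.2,0,1,0]))
E
```

```text
[0.     0.1593 0.5813 0.3696 0.1388 0.2745 0.0812 0.0507 0.0002] 7.409903013533281e-05
TCP in lid [0.0004 0.0017 0.026 ] ang [-0.0995 -0.0933 -0.0038]
-0.593 [ 0.4826 -0.0327  0.056 ] (array([-0.3157,  0.6585, -0.056 ,  1.3632,  0.1373]), np.float64(5.112577028398846e-14))
-0.593 [ 0.4826 -0.0327  0.056 ] (array([-0.3157,  0.58  ,  0.0867,  1.5844,  0.1373]), np.float64(3.960720640350246e-13))
2.55 [ 0.4826 -0.0327  0.056 ] (array([-0.1021,  0.1707, -0.9696, -0.0408, -0.2373]), np.float64(7.174589256031538e-11))
2.55 [ 0.4826 -0.0327  0.056 ] (array([-0.1021,  0.0002, -0.7775,  0.3218, -0.2373]), np.float64(1.2034437335550763e-10))
```

```bash
cat > go5.py <<'E'
from kin import *
from bench import manip
import sys
dz=float(sys.argv[1]);v=float(sys.argv[2]);bx,by,bh=.4826,-.0327,-.593
Rb=Rz(bh)*FLT(30);need(manip,np.array([bx,by,.03+.026+dz]),Rb,v)
E
python3 go5.py .1 .03
```

```text
n 14 turn total(tool) [ 8.1 68.5 60.5] per row [0.58 4.89 4.32] shift total(start tool) [ 0.1103 -0.1835 -0.1731] world d [-0.1127 -0.2474  0.0436]
  row 0 shift [ 0.0079 -0.0131 -0.0124]
  row 1 shift [ 0.0079 -0.0138 -0.0116]
  row 2 shift [ 0.0078 -0.0145 -0.0107]
  row 3 shift [ 0.0075 -0.0152 -0.0099]
  row 4 shift [ 0.0072 -0.0159 -0.0092]
  row 5 shift [ 0.0067 -0.0165 -0.0084]
  row 6 shift [ 0.0061 -0.017  -0.0077]
  row 7 shift [ 0.0054 -0.0175 -0.007 ]
  row 8 shift [ 0.0047 -0.018  -0.0064]
  row 9 shift [ 0.0038 -0.0184 -0.0058]
  row 10 shift [ 0.0029 -0.0187 -0.0054]
  row 11 shift [ 0.0019 -0.0189 -0.005 ]
  row 12 shift [ 0.0009 -0.0191 -0.0047]
  row 13 shift [-0.0001 -0.0192 -0.0044]
```

Request:
{"fn": "apply_moves", "kwargs": {
  "steps": [
    {"x": -0.005,"y": 0,"z": -0.022,"wx": 0,"wy": 0,"wz": 0,"hand": -1},
    {"x": -0.005,"y": 0,"z": -0.03,"wx": 0,"wy": 0,"wz": 0,"hand": -1},
    {"x": -0.005,"y": 0,"z": -0.03,"wx": 0,"wy": 0,"wz": 0,"hand": -1}
  ]
}}

```text
t: 5.15
eef_pos: [0.5495, 0.1956, 0.1782]
ee_rot: [0.375, -0.184, 0.905, 0.077]
wrist_force: [0.3, -1.1, -1.5]
grip_width: 0.244
```

```bash
python3 go5.py .1 .03
```

```text
n 14 turn total(tool) [ 8.1 68.3 60.5] per row [0.58 4.88 4.32] shift total(start tool) [ 0.1223 -0.1839 -0.0912] world d [-0.0669 -0.2283 -0.0222]
  row 0 shift [ 0.0087 -0.0131 -0.0065]
  row 1 shift [ 0.0082 -0.0138 -0.0057]
  row 2 shift [ 0.0076 -0.0145 -0.0048]
  row 3 shift [ 0.0069 -0.0151 -0.0041]
  row 4 shift [ 0.006  -0.0156 -0.0034]
  row 5 shift [ 0.0051 -0.0161 -0.0027]
  row 6 shift [ 0.0041 -0.0164 -0.0022]
  row 7 shift [ 0.003  -0.0167 -0.0017]
  row 8 shift [ 0.0019 -0.0169 -0.0013]
  row 9 shift [ 0.0007 -0.017  -0.0011]
  row 10 shift [-0.0005 -0.017  -0.0009]
  row 11 shift [-0.0017 -0.017  -0.0008]
  row 12 shift [-0.0029 -0.0168 -0.0008]
  row 13 shift [-0.0041 -0.0165 -0.001 ]
```

Request:
{"fn": "apply_moves", "kwargs": {
  "steps": [
    {"x": 0.0087,"y": -0.0131,"z": -0.0065,"wx": 0.6,"wy": 4.9,"wz": 4.3,"hand": -1},
    {"x": 0.0082,"y": -0.0138,"z": -0.0057,"wx": 0.6,"wy": 4.9,"wz": 4.3,"hand": -1},
    {"x": 0.0076,"y": -0.0145,"z": -0.0048,"wx": 0.6,"wy": 4.9,"wz": 4.3,"hand": -1},
    {"x": 0.0069,"y": -0.0151,"z": -0.0041,"wx": 0.6,"wy": 4.9,"wz": 4.3,"hand": -1},
    {"x": 0.006,"y": -0.0156,"z": -0.0034,"wx": 0.6,"wy": 4.9,"wz": 4.3,"hand": -1}
  ]
}}

```text
t: 5.57
eef_pos: [0.5265, 0.1143, 0.1714]
ee_rot: [0.16, -0.016, 0.984, 0.081]
wrist_force: [0.5, 0.9, -1.9]
grip_width: 0.243
```

Request:
{"fn": "apply_moves", "kwargs": {
  "steps": [
    {"x": 0.0051,"y": -0.0161,"z": -0.0027,"wx": 0.6,"wy": 4.9,"wz": 4.3,"hand": -1},
    {"x": 0.0041,"y": -0.0164,"z": -0.0022,"wx": 0.6,"wy": 4.9,"wz": 4.3,"hand": -1},
    {"x": 0.003,"y": -0.0167,"z": -0.0017,"wx": 0.6,"wy": 4.9,"wz": 4.3,"hand": -1},
    {"x": 0.0019,"y": -0.0169,"z": -0.0013,"wx": 0.6,"wy": 4.9,"wz": 4.3,"hand": -1},
    {"x": 0.0007,"y": -0.017,"z": -0.0011,"wx": 0.6,"wy": 4.9,"wz": 4.3,"hand": -1}
  ]
}}

```text
t: 5.98
eef_pos: [0.5035, 0.0325, 0.1633]
ee_rot: [-0.069, 0.154, 0.983, 0.079]
wrist_force: [0.8, -0.2, -1.8]
grip_width: 0.242
```

```bash
python3 go5.py .1 .03
```

```text
n 4 turn total(tool) [ 2.  19.6 17.3] per row [0.5  4.89 4.31] shift total(start tool) [-0.0005 -0.0688 -0.0021] world d [-0.0209 -0.0652 -0.0073]
  row 0 shift [-0.0001 -0.0172 -0.0005]
  row 1 shift [-0.0014 -0.0171 -0.0004]
  row 2 shift [-0.0026 -0.017  -0.0005]
  row 3 shift [-0.0039 -0.0168 -0.0006]
```

Request:
{"fn": "apply_moves", "kwargs": {
  "steps": [
    {"x": 0,"y": -0.0172,"z": -0.0005,"wx": 0.5,"wy": 4.9,"wz": 4.3,"hand": -1},
    {"x": -0.0014,"y": -0.0171,"z": -0.0005,"wx": 0.5,"wy": 4.9,"wz": 4.3,"hand": -1},
    {"x": -0.0026,"y": -0.017,"z": -0.0005,"wx": 0.5,"wy": 4.9,"wz": 4.3,"hand": -1},
    {"x": -0.0039,"y": -0.0168,"z": -0.0005,"wx": 0.5,"wy": 4.9,"wz": 4.3,"hand": -1},
    {"x": 0,"y": 0,"z": 0,"wx": 0,"wy": 0,"wz": 0,"hand": -1}
  ]
}}

```text
t: 6.4
eef_pos: [0.4829, -0.0349, 0.1528]
ee_rot: [-0.251, 0.283, 0.923, 0.076]
wrist_force: [0.7, 0.3, -3.2]
grip_width: 0.241
```

```bash
python3 go5.py .1 .03; python3 snap.py wrist w7; python3 snap.py top t7 270,150,400,290,4;python3 snap.py side s7 250,140,400,290,4
```

```text
n 1 turn total(tool) [-0.1 -0.4 -0.2] per row [-0.06 -0.35 -0.19] shift total(start tool) [ 0.0029  0.0016 -0.002 ] world d [-0.0003  0.0022  0.0032]
  row 0 shift [ 0.0029  0.0016 -0.002 ]
6.45 [-0.3169  0.5839  0.086   1.5811  0.137   0.2393] [ 0.4832 -0.0336  0.1534] [-0.248   0.2817  0.9238  0.0759] [ 0.3745  0.6208 -1.8172] 0.24185178945681685
6.5 [-0.3152  0.5809  0.0845  1.5795  0.1373  0.2387] [ 0.4832 -0.0326  0.1543] [-0.2466  0.2806  0.9245  0.0759] [-0.0254  0.5539 -2.0651] 0.24212593722414094
6.55 [-0.3141  0.5789  0.0837  1.5792  0.1375  0.2386] [ 0.483  -0.032   0.1551] [-0.2459  0.2801  0.9249  0.0758] [ 0.0274  0.6474 -1.5355] 0.2415758831884242
```

View pics/w7.png

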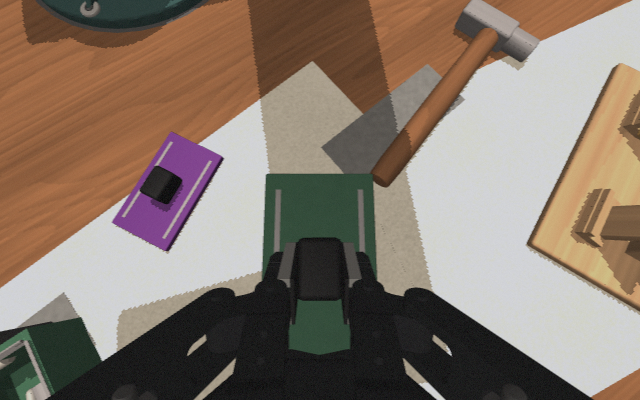

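View pics/s7.png

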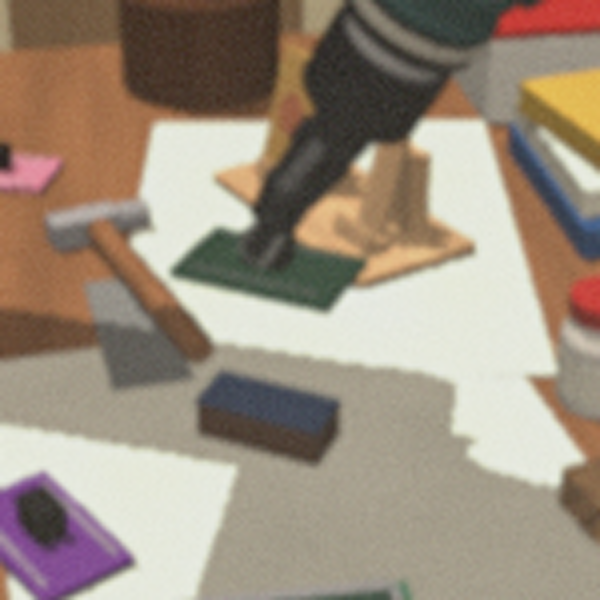

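View pics/t7.png

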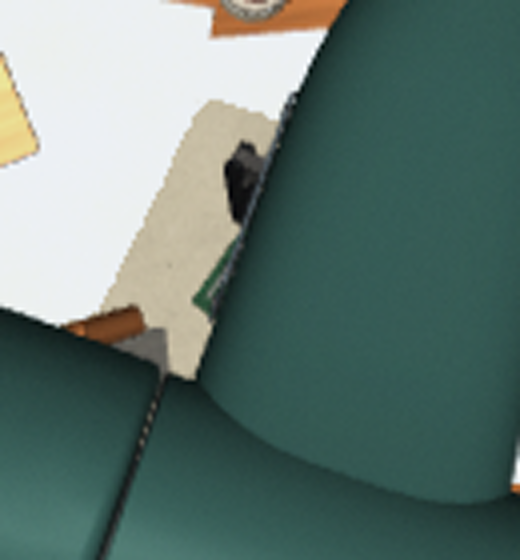

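```bash
python3 - <<'E'
from h import *
from bench import manip
c=manip.camera("side");T=np.array
t=[.4826,-.0327,0]
k=Rz(-.593)
tocrop=lambda P:(((proj(c,P)-[250,140])+.5)*4-.5).round(0).tolist()
print("block",tocrop(k.apply([[-.045,.02,.03],[.045,.02,.03],[.045,-.02,.03],[-.045,-.02,.03],[-.045,-.02,0],[.045,-.02,0]])+t))
s=manip.sense();r=rot(s["ee_rot"]);Rl=r*FLT(30).inv();o=s["eef_pos"]-Rl.apply([0,0,.026])
print("lid o",o,"z",Rl.apply([0,0,1]),tocrop(o+Rl.apply([[-.055,.032,.008],[.055,.032,.008],[.055,-.032,.008],[-.055,-.032,.008],[.055,-.032,0],[-.055,-.032,0]])))
a=cv2.imread('pics/w7.png');cv2.imwrite('pics/x.png',a)
E
```

```text
block [[224.0, 369.0], [343.0, 400.0], [318.0, 432.0], [196.0, 399.0], [198.0, 435.0], [318.0, 469.0]]
lid o [ 0.483  -0.0316  0.1296] z [-0.0049 -0.0001  1.    ] [[214.0, 221.0], [367.0, 253.0], [327.0, 300.0], [168.0, 264.0], [327.0, 311.0], [168.0, 275.0]]
```

```bash
python3 go5.py .008 .03
```

```text
n 4 turn total(tool) [0.  0.2 0.3] per row [0.   0.06 0.08] shift total(start tool) [-0.0458 -0.0013  0.0793] world d [-0.0003 -0.0011 -0.0916]
  row 0 shift [-0.0115 -0.0003  0.0198]
  row 1 shift [-0.0115 -0.0003  0.0198]
  row 2 shift [-0.0115 -0.0003  0.0198]
  row 3 shift [-0.0115 -0.0003  0.0198]
```

Request:
{"fn": "apply_moves", "kwargs": {
  "steps": [
    {"x": -0.0115,"y": -0.0003,"z": 0.0198,"wx": 0,"wy": 0,"wz": 0.2,"hand": -1},
    {"x": -0.0115,"y": -0.0003,"z": 0.0198,"wx": 0,"wy": 0.2,"wz": 0,"hand": -1},
    {"x": -0.0115,"y": -0.0003,"z": 0.0198,"wx": 0,"wy": 0,"wz": 0,"hand": -1},
    {"x": -0.0115,"y": -0.0003,"z": 0.0198,"wx": 0,"wy": 0,"wz": 0,"hand": -1},
    {"x": 0,"y": 0,"z": 0,"wx": 0,"wy": 0,"wz": 0,"hand": -1}
  ]
}}

```text
t: 7.02
eef_pos: [0.481, -0.032, 0.0618]
ee_rot: [-0.249, 0.281, 0.924, 0.076]
wrist_force: [-1.0, 0.3, -2.6]
grip_width: 0.243
```

```bash
python3 go5.py .0 .03;python3 snap.py side s8 270,180,370,280,6
```

```text
n 1 turn total(tool) [-0.1 -0.2  0.1] per row [-0.08 -0.16  0.12] shift total(start tool) [-0.0044  0.0003  0.0042] world d [ 0.0016 -0.0007 -0.0058]
  row 0 shift [-0.0044  0.0003  0.0042]
7.0667 [-0.3152  0.6512 -0.0482  1.3806  0.137   0.2397] [ 0.4815 -0.0322  0.0638] [-0.2486  0.2811  0.9238  0.0757] [-0.6307 -0.3207 -0.8133] 0.23920774551776688
```

View pics/s8.png

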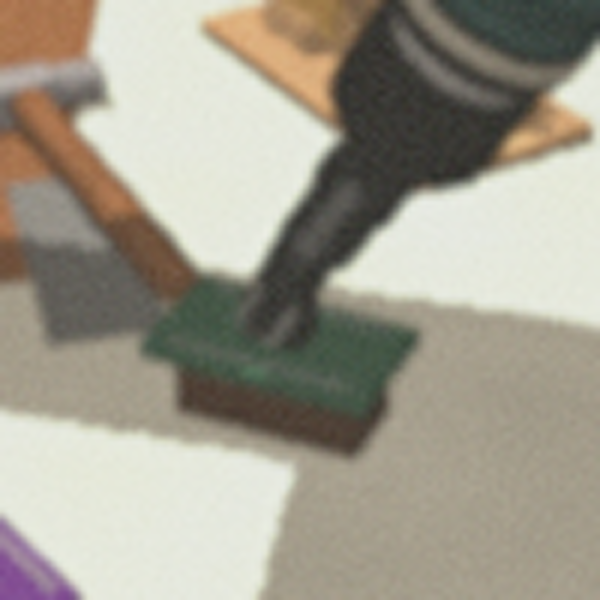

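Request:
{"fn": "apply_moves", "kwargs": {
  "steps": [
    {"x": -0.001,"y": 0,"z": 0.0017,"wx": 0,"wy": 0,"wz": 0,"hand": -1},
    {"x": -0.001,"y": 0,"z": 0.0017,"wx": 0,"wy": 0,"wz": 0,"hand": -1},
    {"x": -0.001,"y": 0,"z": 0.0017,"wx": 0,"wy": 0,"wz": 0,"hand": -1},
    {"x": 0,"y": 0,"z": 0,"wx": 0,"wy": 0,"wz": 0,"hand": -1}
  ]
}}

```text
t: 7.4
eef_pos: [0.4826, -0.0332, 0.0584]
ee_rot: [-0.248, 0.282, 0.924, 0.076]
wrist_force: [0.3, 0.5, -1.6]
grip_width: 0.243
```

Request:
{"fn": "apply_moves", "kwargs": {
  "steps": [
    {"x": -0.0005,"y": 0,"z": 0.0009,"wx": 0,"wy": 0,"wz": 0,"hand": -1},
    {"x": 0,"y": 0,"z": 0,"wx": 0,"wy": 0,"wz": 0,"hand": -1}
  ]
}}

```text
t: 7.57
eef_pos: [0.4824, -0.0332, 0.0569]
ee_rot: [-0.248, 0.282, 0.924, 0.076]
wrist_force: [-0.5, 0.0, -1.1]
grip_width: 0.239
```

Request:
{"fn": "apply_moves", "kwargs": {
  "steps": [
    {"x": -0.0005,"y": 0,"z": 0.0009,"wx": 0,"wy": 0,"wz": 0,"hand": -1},
    {"x": 0,"y": 0,"z": 0,"wx": 0,"wy": 0,"wz": 0,"hand": -1}
  ]
}}

```text
t: 7.73
eef_pos: [0.4824, -0.0332, 0.0567]
ee_rot: [-0.248, 0.282, 0.924, 0.076]
wrist_force: [-0.3, -0.8, 12.3]
grip_width: 0.241
```

Request:
{"fn": "apply_moves", "kwargs": {
  "steps": [
    {"x": -0.0005,"y": 0,"z": 0.0009,"wx": 0,"wy": 0,"wz": 0,"hand": -1},
    {"x": 0,"y": 0,"z": 0,"wx": 0,"wy": 0,"wz": 0,"hand": -1}
  ]
}}

```text
t: 7.9
eef_pos: [0.4824, -0.0332, 0.0567]
ee_rot: [-0.248, 0.282, 0.924, 0.076]
wrist_force: [-0.1, -2.2, 28.8]
grip_width: 0.241
```

Request:
{"fn": "apply_moves", "kwargs": {
  "steps": [
    {"x": 0.0007,"y": 0,"z": -0.0012,"wx": 0,"wy": 0,"wz": 0,"hand": -1},
    {"x": 0,"y": 0,"z": 0,"wx": 0,"wy": 0,"wz": 0,"hand": 0.0},
    {"x": 0,"y": 0,"z": 0,"wx": 0,"wy": 0,"wz": 0,"hand": 0.0},
    {"x": 0,"y": 0,"z": 0,"wx": 0,"wy": 0,"wz": 0,"hand": 0.0},
    {"x": 0,"y": 0,"z": 0,"wx": 0,"wy": 0,"wz": 0,"hand": 0.0}
  ]
}}

```text
t: 8.32
eef_pos: [0.4822, -0.0331, 0.056]
ee_rot: [-0.248, 0.282, 0.924, 0.076]
wrist_force: [-0.1, -0.1, 0.4]
grip_width: 0.496
```

Request:
{"fn": "apply_moves", "kwargs": {
  "steps": [
    {"x": 0,"y": 0,"z": -0.015,"wx": 0,"wy": 0,"wz": 0,"hand": 0.0},
    {"x": 0,"y": 0,"z": -0.03,"wx": 0,"wy": 0,"wz": 0,"hand": 0.0},
    {"x": 0,"y": 0,"z": -0.03,"wx": 0,"wy": 0,"wz": 0,"hand": 0.0},
    {"x": 0,"y": 0,"z": 0,"wx": 0,"wy": 0,"wz": 0,"hand": 0.0}
  ]
}}

```text
t: 8.65
eef_pos: [0.5161, -0.0556, 0.1243]
ee_rot: [-0.246, 0.282, 0.924, 0.076]
wrist_force: [1.3, -0.5, 0.9]
grip_width: 0.501
```

```bash
python3 snap.py wrist w9;python3 snap.py side s9 270,180,370,280,6
```

```text
8.7 [-0.3332  0.6609  0.1501  1.5667  0.129   0.2258] [ 0.515  -0.0549  0.1223] [-0.2465  0.282   0.9241  0.0757] [ 0.8544  0.0959 -0.1781] 0.5019264947730794
8.75 [-0.3329  0.6615  0.1466  1.5649  0.1291  0.2259] [ 0.514  -0.0544  0.1211] [-0.2475  0.282   0.9238  0.0758] [-0.5725  0.1277 -0.5953] 0.5043337645899196
```

View pics/w9.png

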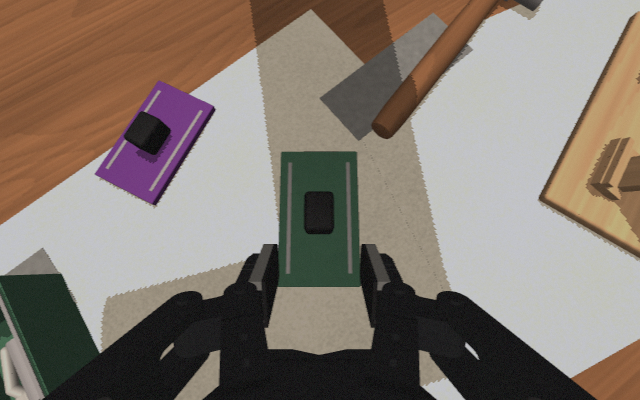

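View pics/s9.png

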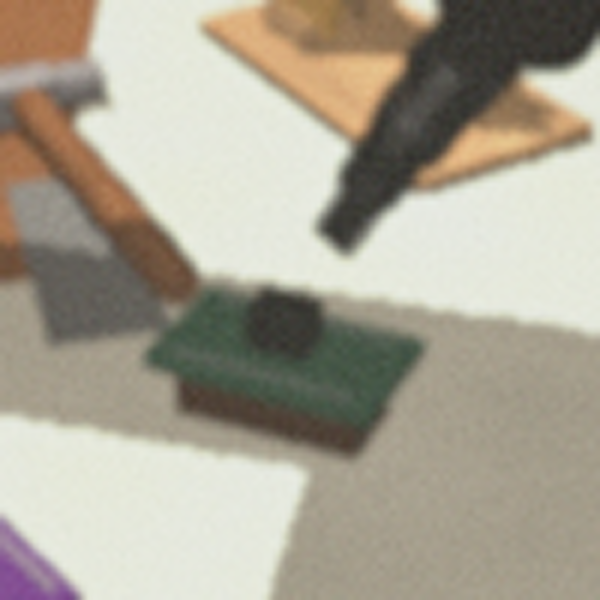

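```bash
cat > lidfit.py <<'E'
from h import *
def fitlid(c,uv,z,p0,loc=None):
    L=np.array([[-.055,-.032,z+.008],[-.055,.032,z+.008],[.055,-.032,z+.008],[.055,.032,z+.008]]) if loc is None else loc
    return fitpose([(c,L,uv)],p0)
E
cat > a.py <<'E'
from lidfit import *
from bench import manip
c=manip.camera("wrist")
P,res=fitlid(c,[(281,152),(357,152),(279,286.5),(360,286.5)],.03,[.48,-.03,-.6]);print(P,res)
k=Rz(P[2]);
print("handle top",proj(c,k.apply([[-.015,-.011,.062],[-.015,.011,.062],[.015,-.011,.062],[.015,.011,.062]])+[P[0],P[1],0]).round(1).tolist())
E
python3 a.py
```

```text
[ 0.4793 -0.0313 -0.5893] [[-0.49   -1.9916]
 [ 0.524  -2.1672]
 [-2.1254  1.1071]
 [ 1.8852  0.8857]]
handle top [[304.0, 189.5], [334.3, 189.4], [303.6, 230.9], [334.9, 230.8]]
```

```bash
cat > go6.py <<'E'
from h import *
from bench import manip
import sys
x,y,h,z=map(float,sys.argv[1:5]);v=float(sys.argv[5]) if len(sys.argv)>5 else .03
need(manip,np.array([x,y,z]),Rz(h)*FLT(0),v)
E
python3 go6.py .4815 -.0325 -.592 .114
```

```text
n 5 turn total(tool) [  0.  -30.1  -0. ] per row [ 0.   -6.02 -0.  ] shift total(start tool) [0.03   0.0001 0.025 ] world d [-0.0318  0.0216 -0.0066]
  row 0 shift [0.006 0.    0.005]
  row 1 shift [0.0065 0.     0.0043]
  row 2 shift [0.0069 0.     0.0036]
  row 3 shift [0.0072 0.     0.0029]
  row 4 shift [0.0075 0.     0.0021]
```

Request:
{"fn": "apply_moves", "kwargs": {
  "steps": [
    {"x": 0.006,"y": 0,"z": 0.003,"wx": 0,"wy": -6,"wz": 0,"hand": 0.0},
    {"x": 0.0065,"y": 0,"z": 0.003,"wx": 0,"wy": -6,"wz": 0,"hand": 0.0},
    {"x": 0.0069,"y": 0,"z": 0.003,"wx": 0,"wy": -6,"wz": 0,"hand": 0.0},
    {"x": 0.0072,"y": 0,"z": 0.0029,"wx": 0,"wy": -6,"wz": 0,"hand": 0.0},
    {"x": 0.0075,"y": 0,"z": 0.0021,"wx": 0,"wy": -6,"wz": 0,"hand": 0.0}
  ]
}}

```text
t: 9.22
eef_pos: [0.4819, -0.0332, 0.1175]
ee_rot: [0.001, 0.292, 0.956, -0.0]
wrist_force: [0.2, 0.6, -0.2]
grip_width: 0.502
```

Request:
{"fn": "apply_moves", "kwargs": {
  "steps": [
    {"x": 0,"y": 0,"z": 0,"wx": 0,"wy": 0,"wz": 0,"hand": 0.0},
    {"x": 0,"y": 0,"z": 0,"wx": 0,"wy": 0,"wz": 0,"hand": 0.0}
  ]
}}

```text
t: 9.38
eef_pos: [0.4804, -0.0323, 0.1177]
ee_rot: [-0.002, 0.291, 0.957, 0.0]
wrist_force: [0.3, 0.9, 0.4]
grip_width: 0.498
```

```bash
python3 go6.py .4815 -.0325 -.592 .114;  cat > a.py <<'E'
from lidfit import *
from bench import manip
c=manip.camera("wrist");cv2.imwrite("pics/w10.png",c["pixels"])
k=Rz(-.592)
print("plate",proj(c,k.apply([[-.055,-.032,.038],[-.055,.032,.038],[.055,-.032,.038],[.055,.032,.038]])+[.4815,-.0325,0]).round(1).tolist())
print("handle top",proj(c,k.apply([[-.015,-.011,.062],[-.015,.011,.062],[.015,-.011,.062],[.015,.011,.062]])+[.4815,-.0325,0]).round(1).tolist())
E
python3 a.py
```

```text
n 1 turn total(tool) [-0.  -0.2  0.1] per row [-0.02 -0.18  0.07] shift total(start tool) [-0.001   0.0004  0.0037] world d [ 0.0011 -0.0002 -0.0037]
  row 0 shift [-0.001   0.0004  0.0037]
plate [[274.2, 141.8], [366.5, 142.0], [280.1, 280.3], [359.7, 280.5]]
handle top [[303.6, 207.7], [337.0, 207.8], [304.1, 249.0], [336.1, 249.0]]
```

View pics/w10.png

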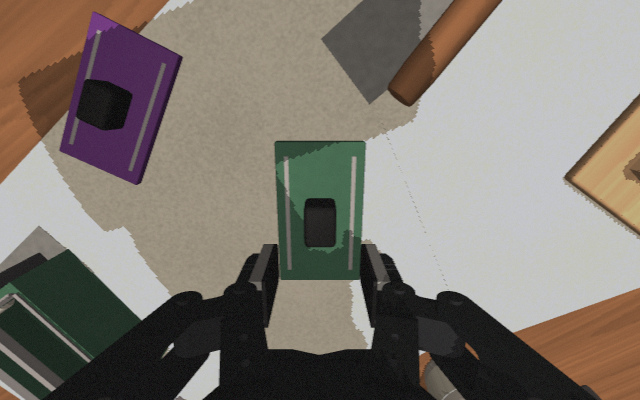

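Request:
{"fn": "apply_moves", "kwargs": {
  "steps": [
    {"x": -0.001,"y": 0,"z": 0.02,"wx": 0,"wy": -0.2,"wz": 0,"hand": 0.0},
    {"x": 0,"y": 0,"z": 0.02,"wx": 0,"wy": 0,"wz": 0,"hand": 0.0},
    {"x": 0,"y": 0,"z": 0.015,"wx": 0,"wy": 0,"wz": 0,"hand": 0.0},
    {"x": 0,"y": 0,"z": 0.008,"wx": 0,"wy": 0,"wz": 0,"hand": 0.0},
    {"x": 0,"y": 0,"z": 0,"wx": 0,"wy": 0,"wz": 0,"hand": 0.0}
  ]
}}

```text
t: 9.85
eef_pos: [0.4838, -0.0345, 0.0532]
ee_rot: [-0.001, 0.292, 0.956, -0.0]
wrist_force: [-1.1, -0.1, -0.1]
grip_width: 0.501
```

```bash
python3 go6.py .4815 -.0325 -.592 .054
```

```text
n 1 turn total(tool) [-0.1 -0.1 -0. ] per row [-0.06 -0.08 -0.04] shift total(start tool) [ 0.003   0.0004 -0.0008] world d [-0.0023  0.002   0.0008]
  row 0 shift [ 0.003   0.0004 -0.0008]
```

Request:
{"fn": "apply_moves", "kwargs": {
  "steps": [
    {"x": 0.001,"y": 0,"z": 0,"wx": 0,"wy": 0,"wz": 0,"hand": 0.0},
    {"x": 0,"y": 0,"z": 0,"wx": 0,"wy": 0,"wz": 0,"hand": 0.0}
  ]
}}

```text
t: 10.02
eef_pos: [0.4837, -0.0339, 0.0556]
ee_rot: [0.001, 0.292, 0.956, -0.0]
wrist_force: [1.0, -0.5, 0.3]
grip_width: 0.498
```

```bash
python3 go6.py .4815 -.0325 -.592 .054
```

```text
n 1 turn total(tool) [ 0.   0.1 -0. ] per row [ 0.02  0.14 -0.02] shift total(start tool) [ 0.0026 -0.0001  0.0015] world d [-0.0022  0.0014 -0.0016]
  row 0 shift [ 0.0026 -0.0001  0.0015]
```

Request:
{"fn": "apply_moves", "kwargs": {
  "steps": [
    {"x": 0.0025,"y": 0,"z": 0.0008,"wx": 0,"wy": 0,"wz": 0,"hand": 0.0},
    {"x": 0,"y": 0,"z": 0,"wx": 0,"wy": 0,"wz": 0,"hand": 0.0},
    {"x": 0,"y": 0,"z": 0,"wx": 0,"wy": 0,"wz": 0,"hand": 0.0}
  ]
}}

```text
t: 10.27
eef_pos: [0.4811, -0.0323, 0.0547]
ee_rot: [0.001, 0.292, 0.956, -0.0]
wrist_force: [-0.5, 0.2, 0.6]
grip_width: 0.501
```

```bash
python3 go6.py .4815 -.0325 -.592 .054
```

```text
n 1 turn total(tool) [ 0.   0.2 -0. ] per row [ 0.02  0.16 -0.01] shift total(start tool) [-0.0004 -0.      0.0007] world d [ 0.0004 -0.0002 -0.0007]
  row 0 shift [-0.0004 -0.      0.0007]
```

Centred on the handle, so I'll close.

Request:
{"fn": "apply_moves", "kwargs": {
  "steps": [
    {"x": 0,"y": 0,"z": 0,"wx": 0,"wy": 0,"wz": 0,"hand": -1},
    {"x": 0,"y": 0,"z": 0,"wx": 0,"wy": 0,"wz": 0,"hand": -1},
    {"x": 0,"y": 0,"z": 0,"wx": 0,"wy": 0,"wz": 0,"hand": -1},
    {"x": 0,"y": 0,"z": 0,"wx": 0,"wy": 0,"wz": 0,"hand": -1},
    {"x": 0,"y": 0,"z": 0,"wx": 0,"wy": 0,"wz": 0,"hand": -1}
  ]
}}

```text
t: 10.68
eef_pos: [0.4811, -0.0323, 0.0547]
ee_rot: [0.001, 0.292, 0.956, -0.0]
wrist_force: [-2.5, 1.1, 7.8]
grip_width: 0.243
```

Request:
{"fn": "apply_moves", "kwargs": {
  "steps": [
    {"x": 0,"y": 0,"z": -0.005,"wx": 0,"wy": 0,"wz": 0,"hand": -1},
    {"x": 0,"y": 0,"z": -0.02,"wx": 0,"wy": 0,"wz": 0,"hand": -1},
    {"x": 0,"y": 0,"z": -0.03,"wx": 0,"wy": 0,"wz": 0,"hand": -1},
    {"x": 0,"y": 0,"z": -0.03,"wx": 0,"wy": 0,"wz": 0,"hand": -1}
  ]
}}

```text
t: 11.02
eef_pos: [0.4801, -0.032, 0.1402]
ee_rot: [0.0, 0.292, 0.956, -0.0]
wrist_force: [1.8, -0.8, -1.4]
grip_width: 0.245
```

```bash
python3 go6.py .459 -.286 0 .16
```

```text
n 9 turn total(tool) [ -0.    0.  -33.9] per row [-0.    0.   -3.77] shift total(start tool) [-0.1243 -0.2225 -0.0197] world d [-0.0211 -0.254   0.0198]
  row 0 shift [-0.0138 -0.0247 -0.0022]
  row 1 shift [-0.0122 -0.0256 -0.0022]
  row 2 shift [-0.0104 -0.0263 -0.0022]
  row 3 shift [-0.0087 -0.027  -0.0022]
  row 4 shift [-0.0069 -0.0275 -0.0022]
  row 5 shift [-0.0051 -0.0279 -0.0022]
  row 6 shift [-0.0032 -0.0281 -0.0022]
  row 7 shift [-0.0014 -0.0283 -0.0022]
  row 8 shift [ 0.0005 -0.0283 -0.0022]
```

Request:
{"fn": "apply_moves", "kwargs": {
  "steps": [
    {"x": -0.0138,"y": -0.0247,"z": -0.002,"wx": 0,"wy": 0,"wz": -3.8,"hand": -1},
    {"x": -0.0122,"y": -0.0256,"z": -0.002,"wx": 0,"wy": 0,"wz": -3.8,"hand": -1},
    {"x": -0.0104,"y": -0.0263,"z": -0.002,"wx": 0,"wy": 0,"wz": -3.8,"hand": -1},
    {"x": -0.0087,"y": -0.027,"z": -0.002,"wx": 0,"wy": 0,"wz": -3.8,"hand": -1},
    {"x": -0.0069,"y": -0.0275,"z": -0.002,"wx": 0,"wy": 0,"wz": -3.8,"hand": -1}
  ]
}}

```text
t: 11.43
eef_pos: [0.4689, -0.1746, 0.1498]
ee_rot: [0.001, 0.128, 0.992, -0.0]
wrist_force: [0.8, 0.9, -2.3]
grip_width: 0.24
```

Request:
{"fn": "apply_moves", "kwargs": {
  "steps": [
    {"x": 0,"y": 0,"z": 0,"wx": 0,"wy": 0,"wz": -5,"hand": -1},
    {"x": 0,"y": 0,"z": 0,"wx": 0,"wy": 0,"wz": -5,"hand": -1},
    {"x": 0,"y": 0,"z": 0,"wx": 0,"wy": 0,"wz": -5,"hand": -1},
    {"x": 0,"y": 0,"z": 0,"wx": 0,"wy": 0,"wz": 0,"hand": -1},
    {"x": 0,"y": 0,"z": 0,"wx": 0,"wy": 0,"wz": 0,"hand": -1}
  ]
}}

```text
t: 11.85
eef_pos: [0.4692, -0.1733, 0.1495]
ee_rot: [0.001, 0.001, 1.0, -0.001]
wrist_force: [-0.6, 0.5, -1.7]
grip_width: 0.24
```

```bash
cat > a.py <<'E'
from h import *
from bench import manip
import sys,json
s=manip.sense()
c=manip.camera("wrist");n=sys.argv[1];cv2.imwrite(f"pics/{n}.png",c["pixels"])
json.dump({k:(v.tolist() if hasattr(v,'tolist') else v) for k,v in c.items() if k!='pixels'},open(f"{n}.json","w"))
print(s["t"],s["q"],s["eef_pos"],s["ee_rot"],s["wrist_force"])
E
python3 a.py w11
```

```text
11.85 [-0.5169  0.2683 -0.3023  0.9982 -0.0001 -0.5154] [ 0.4692 -0.1733  0.1495] [ 0.0009  0.0008  1.     -0.0006] [-0.5706  0.4892 -1.6963]
```

View pics/w11.png

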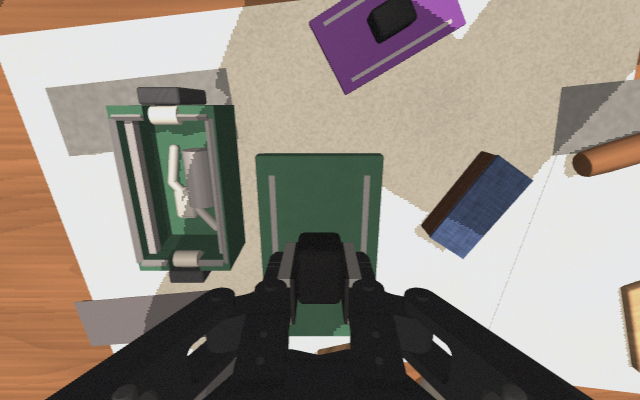

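```bash
python3 - <<'E'
from h import *
a=cv2.imread('pics/w11.png');cv2.imwrite('pics/w11b.png',crop(a,95,80,255,290,4)[:, :]);b=crop(a,95,80,255,290,4);print(b.shape)
cv2.imwrite('pics/w11b.png',crop(a,95,80,255,190,5)[:600]);cv2.imwrite('pics/w11c.png',crop(a,95,180,255,290,5)[:600])
cv2.imwrite('pics/w11d.png',crop(a,240,140,400,250,5)[:600])
E
```

```text
(840, 640, 3)
```

View pics/w11b.png

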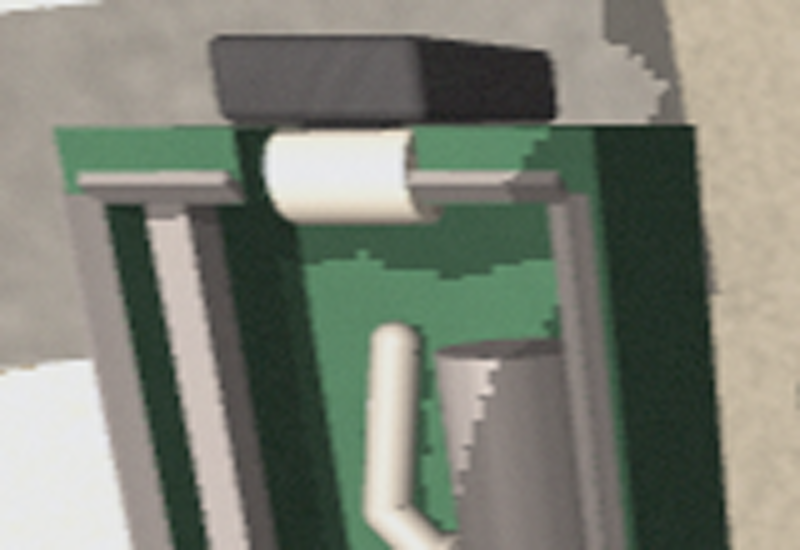

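View pics/w11c.png

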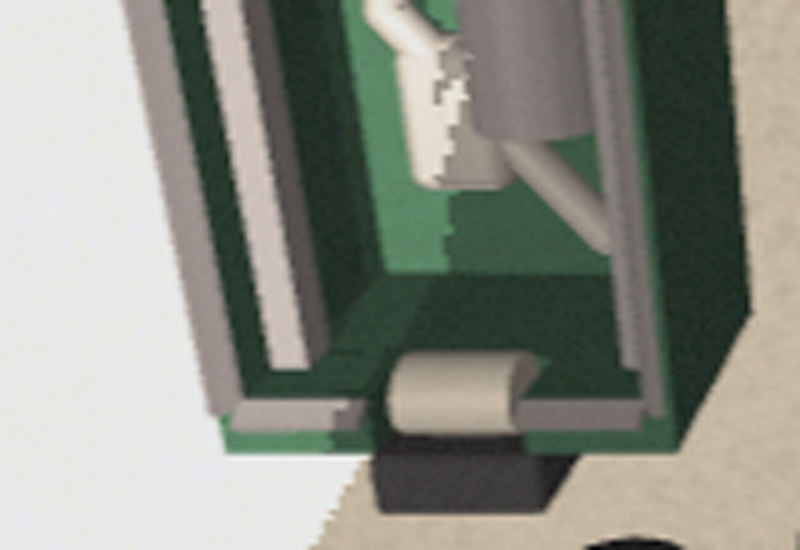

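View pics/w11d.png

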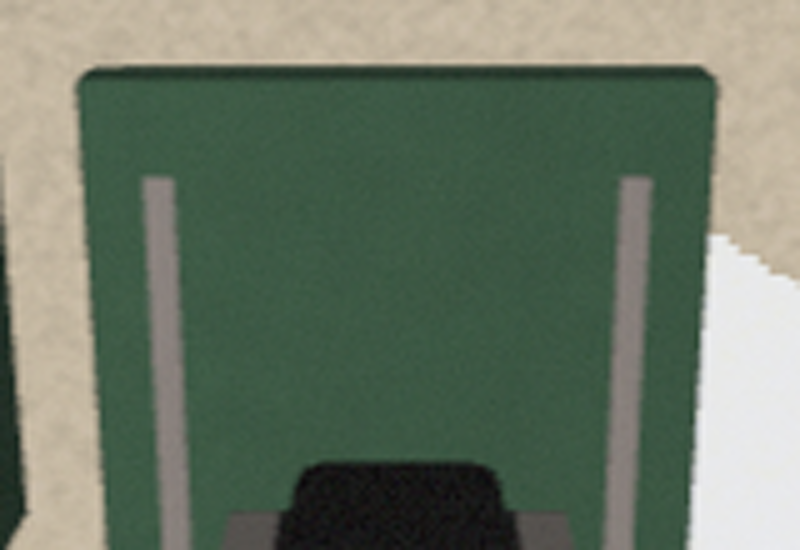

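```bash
cat > b.py <<'E'
from h import *
import json
c={k:np.array(v) for k,v in json.load(open('w11.json')).items()}
un=lambda p,o:(np.array(p,float)+.5)/5-.5+np.array(o)
top=un([(55,128),(596,128)],(95,80));bot=un([(228,453),(680,453)],(95,180))
uv=np.r_[top,bot]
# image: top = robot side (x-), left = -y
L=[(-.067,-.0385,.059),(-.067,.0385,.059),(.067,-.0385,.059),(.067,.0385,.059)]
print(fitpose([(c,L,uv)],[.46,-.286,0])); print(onz(c,uv,.059))
inn=np.r_[un([(105,205),(552,205)],(95,80)),un([(245,398),(640,398)],(95,180))]
for z in (.059,.054):print(z,onz(c,inn,z))
P,res=fitpose([(c,np.array(L)*[.0565/.067,.0335/.0385,1],inn)],[.46,-.286,0]);print(P,res)
# lid
lid=un([(80,80),(715,80),(106,545),(690,545)],(240,140))
# z of lid upper: TCP z - .0247+.008
s=.1495-.0247+.008
print("lid far corners",onz(c,lid,s))
E
python3 b.py
```

```text
(array([ 0.4577, -0.2848, -0.0002]), array([[-0.7205, -0.6673],
       [ 0.5863, -0.7358],
       [-0.6263,  1.9383],
       [ 0.7955,  1.9512]]))
[[ 0.3912 -0.3229  0.059 ]
 [ 0.3912 -0.2467  0.059 ]
 [ 0.5229 -0.3225  0.059 ]
 [ 0.5229 -0.2468  0.059 ]]
0.059 [[ 0.4017 -0.318   0.059 ]
 [ 0.4017 -0.2542  0.059 ]
 [ 0.5126 -0.3178  0.059 ]
 [ 0.5126 -0.2525  0.059 ]]
0.054 [[ 0.4019 -0.3213  0.054 ]
 [ 0.402  -0.256   0.054 ]
 [ 0.5153 -0.321   0.054 ]
 [ 0.5154 -0.2543  0.054 ]]
[ 0.4577 -0.2857  0.0069] [[-2.3373 -0.4157]
 [ 2.0306 -1.1593]
 [-0.8954  1.9491]
 [ 0.952   1.4426]]
lid far corners [[ 0.4145 -0.204   0.1328]
 [ 0.4146 -0.1414  0.1328]
 [ 0.4653 -0.2044  0.1328]
 [ 0.4653 -0.1409  0.1328]]
```

Request:
{"fn": "apply_moves", "kwargs": {
  "steps": [
    {"x": 0.0027,"y": -0.028,"z": 0,"wx": 0,"wy": 0,"wz": 0,"hand": -1},
    {"x": 0.0027,"y": -0.028,"z": 0,"wx": 0,"wy": 0,"wz": 0,"hand": -1},
    {"x": 0.0027,"y": -0.028,"z": 0.01,"wx": 0,"wy": 0,"wz": 0,"hand": -1},
    {"x": 0.0027,"y": -0.028,"z": 0.02,"wx": 0,"wy": 0,"wz": 0,"hand": -1},
    {"x": 0,"y": 0,"z": 0.02,"wx": 0,"wy": 0,"wz": 0,"hand": -1}
  ]
}}

```text
t: 12.32
eef_pos: [0.4591, -0.2899, 0.0993]
ee_rot: [0.002, 0.002, 1.0, -0.002]
wrist_force: [-0.8, 0.1, -2.3]
grip_width: 0.242
```

Request:
{"fn": "apply_moves", "kwargs": {
  "steps": [
    {"x": 0,"y": 0,"z": 0,"wx": 0,"wy": 0,"wz": 0,"hand": -1},
    {"x": 0,"y": 0,"z": 0,"wx": 0,"wy": 0,"wz": 0,"hand": -1}
  ]
}}

```text
t: 12.48
eef_pos: [0.4581, -0.2847, 0.0992]
ee_rot: [0.0, 0.0, 1.0, 0.0]
wrist_force: [-0.2, 1.2, -1.2]
grip_width: 0.244
```

```bash
python3 a.py w12;python3 go6.py .4583 -.2853 0 .093; python3 snap.py side s12 270,260,390,360,6;python3 - <<'E'
from h import *
a=cv2.imread('pics/w12.png')
cv2.imwrite('pics/w12b.png',crop(a,240,90,400,210,5))
E
```

```text
12.4833 [-0.7075  0.3717 -0.2939  0.9053  0.0005 -0.7068] [ 0.4581 -0.2847  0.0992] [0.0001 0.0003 1.     0.0002] [-0.1718  1.2415 -1.2071]
n 1 turn total(tool) [-0.   0.1  0. ] per row [-0.04  0.09  0.02] shift total(start tool) [ 0.0004 -0.0005  0.0071] world d [-0.0004 -0.0005 -0.0071]
  row 0 shift [ 0.0004 -0.0005  0.0071]
12.5833 [-0.7065  0.37   -0.2924  0.9055  0.0004 -0.7076] [ 0.4591 -0.2849  0.1006] [ 0.0012 -0.0005  1.     -0.0008] [ 0.3008 -0.2529 -1.7275] 0.237571573834817
```

View pics/w12.png

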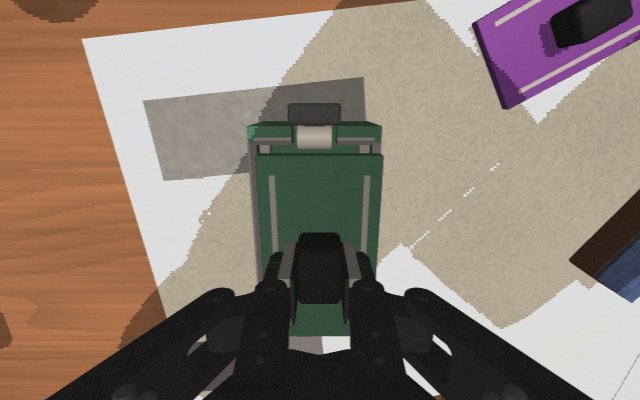

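View pics/w12b.png

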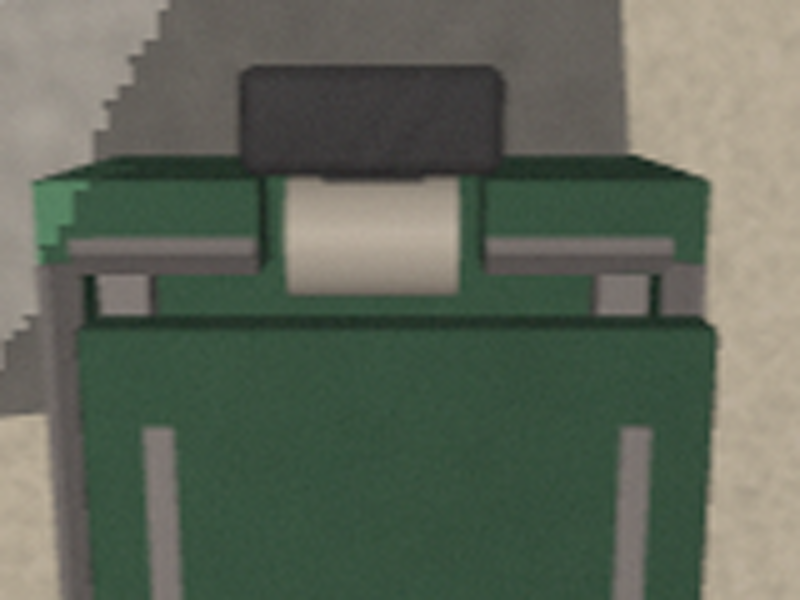

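View pics/s12.png

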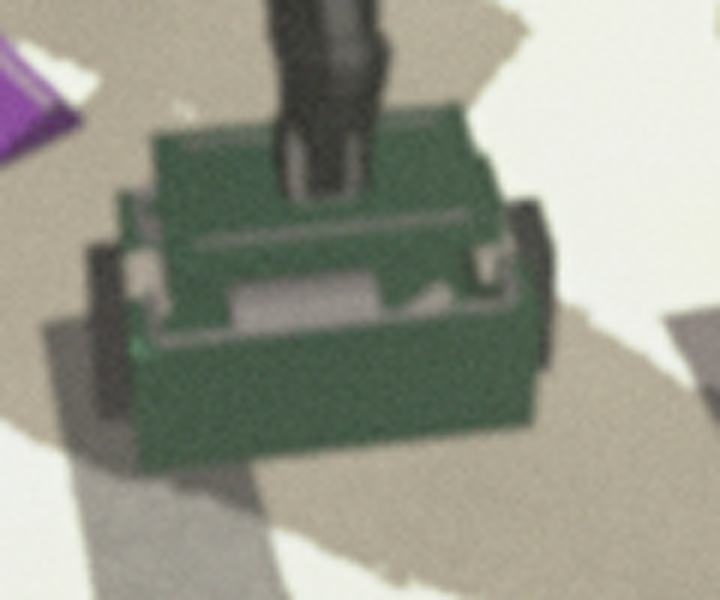

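```bash
cat > b2.py <<'E'
from h import *
import json
c={k:np.array(v) for k,v in json.load(open('w12.json')).items()}
un=lambda p,o=(240,90):(np.array(p,float)+.5)/5-.5+np.array(o)
r=onz(c,un([(36,182),(709,182)]),.059);print("rim",r,r.mean(0)[1],r.mean(0)[0]+.067)
r2=onz(c,un([(286,236),(460,236)]),.057);print("roller",r2,r2.mean(0)[1])
zl=.0992-.0247+.008
l=onz(c,un([(79,328),(716,328)]),zl);print("lid",l,l.mean(0)[1],l.mean(0)[0]+.055)
r3=onz(c,un([(85,275),(660,275)]),.054);print("mouth inner",r3)
E
python3 b2.py
```

```text
rim [[ 0.3909 -0.3242  0.059 ]
 [ 0.3909 -0.2495  0.059 ]] -0.28687545011225185 0.4578776338873814
roller [[ 0.397  -0.2968  0.057 ]
 [ 0.397  -0.277   0.057 ]] -0.2868814283944545
lid [[ 0.4033 -0.3155  0.0825]
 [ 0.4033 -0.2527  0.0825]] -0.28411334499711316 0.4582756392627842
mouth inner [[ 0.4018 -0.3204  0.054 ]
 [ 0.4018 -0.2536  0.054 ]]
```

Request:
{"fn": "apply_moves", "kwargs": {
  "steps": [
    {"x": 0.0003,"y": -0.0026,"z": 0.006,"wx": 0,"wy": 0,"wz": 0,"hand": -1},
    {"x": 0,"y": 0,"z": 0.004,"wx": 0,"wy": 0,"wz": 0,"hand": -1},
    {"x": 0,"y": 0,"z": 0,"wx": 0,"wy": 0,"wz": 0,"hand": -1},
    {"x": 0,"y": 0,"z": 0,"wx": 0,"wy": 0,"wz": 0,"hand": -1}
  ]
}}

```text
t: 12.92
eef_pos: [0.4584, -0.2878, 0.0895]
ee_rot: [0.001, -0.001, 1.0, -0.001]
wrist_force: [0.2, -0.2, -2.3]
grip_width: 0.241
```

```bash
python3 a.py w13;python3 go6.py .458 -.2875 0 .09; python3 snap.py side s13 270,260,390,360,6;python3 - <<'E'
from h import *
a=cv2.imread('pics/w13.png')
cv2.imwrite('pics/w13b.png',crop(a,240,90,400,210,5))
E
```

```text
12.9167 [-0.7113  0.3819 -0.3072  0.8798  0.0003 -0.7127] [ 0.4584 -0.2878  0.0895] [ 0.0008 -0.0007  1.     -0.0005] [ 0.2075 -0.2281 -2.3247]
n 1 turn total(tool) [-0.1  0.1  0.1] per row [-0.06  0.11  0.07] shift total(start tool) [ 0.0004  0.0004 -0.0004] world d [-0.0004  0.0004  0.0004]
  row 0 shift [ 0.0004  0.0004 -0.0004]
13.0167 [-0.7115  0.3817 -0.3069  0.8799  0.0003 -0.7128] [ 0.4585 -0.2879  0.0897] [ 0.001  -0.0007  1.     -0.0006] [-0.0954  0.2605 -0.7154] 0.24081165435423907
```

View pics/w13b.png

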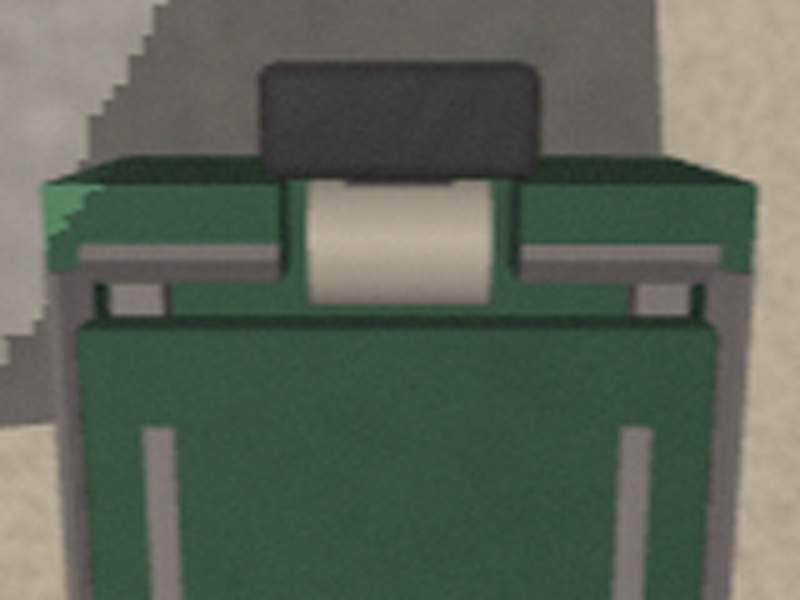

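View pics/s13.png

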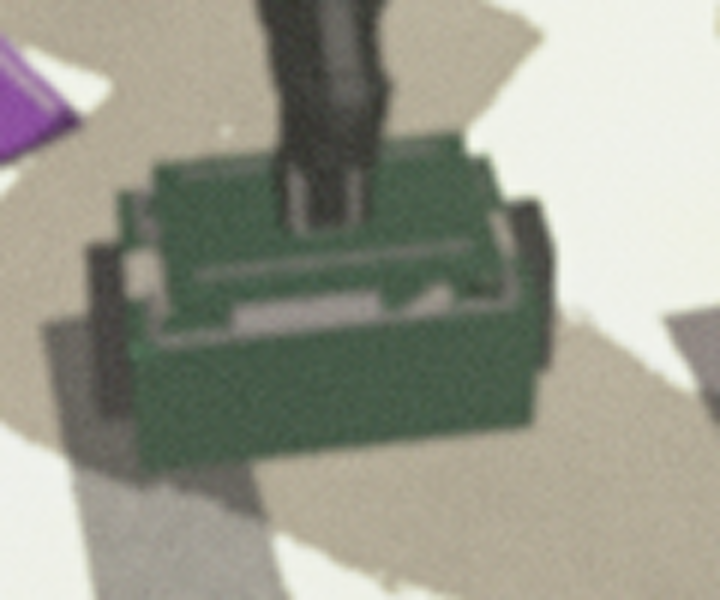

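```bash
sed -i 's/w12/w13/; s/(36,182),(709,182)/(43,184),(756,184)/; s/(286,236),(460,236)/(308,243),(491,243)/; s/.0992-/.0896-/; s/(79,328),(716,328)/(80,328),(717,328)/' b2.py; python3 b2.py;  python3 - <<'E'
from h import *
from bench import manip
# side view: project box rim & lid at candidate
c=manip.camera("side")
tc=lambda P:(((proj(c,P)-[270,260])+.5)*6-.5).round(0).tolist()
b=np.array([.458,-.2875,0])
print("rim outer",tc(b+[[-.067,-.0385,.059],[.067,-.0385,.059],[.067,.0385,.059],[-.067,.0385,.059]]))
print("base",tc(b+[[-.067,-.0385,0],[.067,-.0385,0]]))
l=np.array([.4585,-.2878,.0897-.0247])
print("lid top",tc(l+[[-.055,-.032,.008],[.055,-.032,.008],[.055,.032,.008],[-.055,.032,.008]]))
E
```

```text
rim [[ 0.3908 -0.3244  0.059 ]
 [ 0.3907 -0.2498  0.059 ]] -0.2870957845016716 0.45773838995783694
roller [[ 0.3971 -0.2969  0.057 ]
 [ 0.397  -0.2773  0.057 ]] -0.2870697692870685
lid [[ 0.4036 -0.3185  0.0729]
 [ 0.4035 -0.2558  0.0729]] -0.28716400105237383 0.45855977599041325
mouth inner [[ 0.4009 -0.3216  0.054 ]
 [ 0.4008 -0.2584  0.054 ]]
rim outer [[127.0, 348.0], [537.0, 300.0], [485.0, 142.0], [110.0, 182.0]]
base [[135.0, 477.0], [530.0, 428.0]]
lid top [[162.0, 297.0], [500.0, 258.0], [459.0, 128.0], [146.0, 161.0]]
```

Request:
{"fn": "apply_moves", "kwargs": {
  "steps": [
    {"x": 0.0008,"y": 0.0002,"z": 0.003,"wx": 0,"wy": 0,"wz": 0,"hand": -1},
    {"x": 0,"y": 0,"z": 0.003,"wx": 0,"wy": 0,"wz": 0,"hand": -1},
    {"x": 0,"y": 0,"z": 0,"wx": 0,"wy": 0,"wz": 0,"hand": -1}
  ]
}}

```text
t: 13.32
eef_pos: [0.4573, -0.2876, 0.0829]
ee_rot: [0.001, -0.001, 1.0, -0.0]
wrist_force: [0.0, -0.4, -1.3]
grip_width: 0.24
```

Request:
{"fn": "apply_moves", "kwargs": {
  "steps": [
    {"x": 0,"y": 0,"z": 0.002,"wx": 0,"wy": 0,"wz": 0,"hand": -1},
    {"x": 0,"y": 0,"z": 0.002,"wx": 0,"wy": 0,"wz": 0,"hand": -1},
    {"x": 0,"y": 0,"z": 0,"wx": 0,"wy": 0,"wz": 0,"hand": -1}
  ]
}}

```text
t: 13.57
eef_pos: [0.4575, -0.2877, 0.079]
ee_rot: [0.001, -0.001, 1.0, -0.0]
wrist_force: [-0.0, 1.0, -1.7]
grip_width: 0.241
```

Request:
{"fn": "apply_moves", "kwargs": {
  "steps": [
    {"x": 0,"y": 0,"z": 0.001,"wx": 0,"wy": 0,"wz": 0,"hand": -1},
    {"x": 0,"y": 0,"z": 0.001,"wx": 0,"wy": 0,"wz": 0,"hand": -1},
    {"x": 0,"y": 0,"z": 0,"wx": 0,"wy": 0,"wz": 0,"hand": -1}
  ]
}}

```text
t: 13.82
eef_pos: [0.4576, -0.2878, 0.0773]
ee_rot: [0.001, -0.001, 1.0, -0.001]
wrist_force: [0.1, 0.4, -2.1]
grip_width: 0.242
```

Request:
{"fn": "apply_moves", "kwargs": {
  "steps": [
    {"x": 0,"y": 0,"z": 0.001,"wx": 0,"wy": 0,"wz": 0,"hand": -1},
    {"x": 0,"y": 0,"z": 0,"wx": 0,"wy": 0,"wz": 0,"hand": -1}
  ]
}}

```text
t: 13.98
eef_pos: [0.4577, -0.2879, 0.0764]
ee_rot: [0.001, -0.001, 1.0, -0.001]
wrist_force: [0.7, -0.1, -1.7]
grip_width: 0.235
```

```bash
python3 a.py w14; python3 snap.py side s14 270,260,390,360,6;python3 - <<'E'
from h import *
a=cv2.imread('pics/w14.png')
cv2.imwrite('pics/w14b.png',crop(a,240,90,400,210,5))
E
```

```text
13.9833 [-0.7124  0.3932 -0.3295  0.8458  0.0004 -0.7136] [ 0.4577 -0.2879  0.0764] [ 0.001  -0.0006  1.     -0.0006] [ 0.7282 -0.0844 -1.7303]
14.0833 [-0.7124  0.3931 -0.3294  0.8461  0.0003 -0.7136] [ 0.4577 -0.2879  0.0765] [ 0.001  -0.0006  1.     -0.0006] [ 0.9993  0.4886 -0.675 ] 0.2383990384755705
```

View pics/w14b.png

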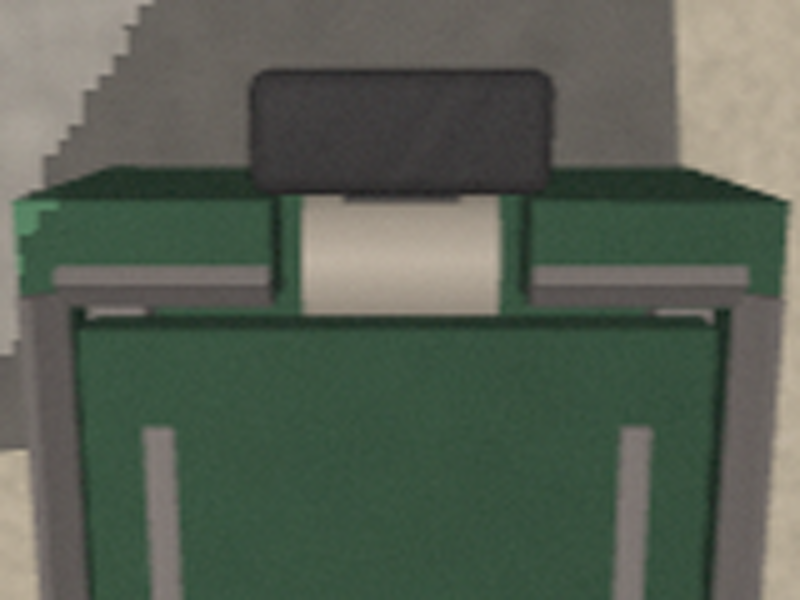

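View pics/s14.png

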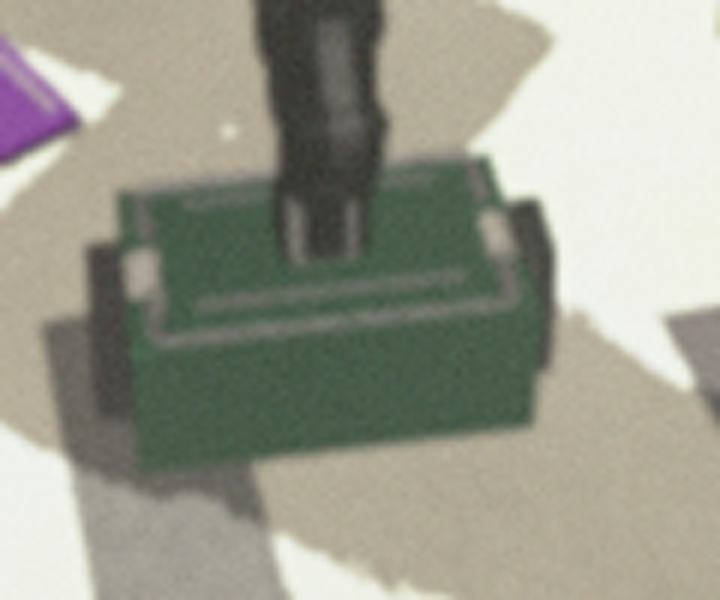

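Request:
{"fn": "apply_moves", "kwargs": {
  "steps": [
    {"x": 0,"y": 0,"z": 0.001,"wx": 0,"wy": 0,"wz": 0,"hand": -1},
    {"x": 0,"y": 0,"z": 0,"wx": 0,"wy": 0,"wz": 0,"hand": -1}
  ]
}}

```text
t: 14.25
eef_pos: [0.4579, -0.288, 0.0757]
ee_rot: [0.001, -0.001, 1.0, -0.001]
wrist_force: [-0.2, 0.5, 4.4]
grip_width: 0.243
```

Request:
{"fn": "apply_moves", "kwargs": {
  "steps": [
    {"x": 0,"y": 0,"z": 0.001,"wx": 0,"wy": 0,"wz": 0,"hand": -1},
    {"x": 0,"y": 0,"z": 0,"wx": 0,"wy": 0,"wz": 0,"hand": -1}
  ]
}}

```text
t: 14.42
eef_pos: [0.4579, -0.288, 0.0749]
ee_rot: [0.001, -0.001, 1.0, -0.001]
wrist_force: [-0.9, 2.0, 6.7]
grip_width: 0.239
```

Request:
{"fn": "apply_moves", "kwargs": {
  "steps": [
    {"x": 0,"y": 0,"z": 0.0007,"wx": 0,"wy": 0,"wz": 0,"hand": -1},
    {"x": 0,"y": 0,"z": 0,"wx": 0,"wy": 0,"wz": 0,"hand": -1}
  ]
}}

```text
t: 14.58
eef_pos: [0.4579, -0.288, 0.0741]
ee_rot: [0.001, -0.001, 1.0, -0.001]
wrist_force: [0.8, 2.6, 5.0]
grip_width: 0.243
```

Request:
{"fn": "apply_moves", "kwargs": {
  "steps": [
    {"x": 0,"y": 0,"z": 0.0008,"wx": 0,"wy": 0,"wz": 0,"hand": -1},
    {"x": 0,"y": 0,"z": 0,"wx": 0,"wy": 0,"wz": 0,"hand": -1}
  ]
}}

```text
t: 14.75
eef_pos: [0.4578, -0.2879, 0.0732]
ee_rot: [0.001, -0.001, 1.0, -0.001]
wrist_force: [0.1, 0.6, 3.1]
grip_width: 0.243
```

Request:
{"fn": "apply_moves", "kwargs": {
  "steps": [
    {"x": 0,"y": 0,"z": 0.0008,"wx": 0,"wy": 0,"wz": 0,"hand": -1},
    {"x": 0,"y": 0,"z": 0,"wx": 0,"wy": 0,"wz": 0,"hand": -1}
  ]
}}

```text
t: 14.92
eef_pos: [0.4577, -0.2879, 0.0721]
ee_rot: [0.001, -0.001, 1.0, -0.001]
wrist_force: [0.1, -0.4, 1.0]
grip_width: 0.245
```

Request:
{"fn": "apply_moves", "kwargs": {
  "steps": [
    {"x": 0,"y": 0,"z": 0.0008,"wx": 0,"wy": 0,"wz": 0,"hand": -1},
    {"x": 0,"y": 0,"z": 0,"wx": 0,"wy": 0,"wz": 0,"hand": -1}
  ]
}}

```text
t: 15.08
eef_pos: [0.4576, -0.2879, 0.0712]
ee_rot: [0.001, -0.001, 1.0, -0.001]
wrist_force: [0.3, 0.1, -1.5]
grip_width: 0.243
```

Request:
{"fn": "apply_moves", "kwargs": {
  "steps": [
    {"x": 0,"y": 0,"z": 0.0007,"wx": 0,"wy": 0,"wz": 0,"hand": -1},
    {"x": 0,"y": 0,"z": 0,"wx": 0,"wy": 0,"wz": 0,"hand": -1}
  ]
}}

```text
t: 15.25
eef_pos: [0.4576, -0.2879, 0.0707]
ee_rot: [0.001, -0.001, 1.0, -0.001]
wrist_force: [-0.6, 0.4, 2.9]
grip_width: 0.244
```

Request:
{"fn": "apply_moves", "kwargs": {
  "steps": [
    {"x": 0,"y": 0,"z": 0.0005,"wx": 0,"wy": 0,"wz": 0,"hand": -1},
    {"x": 0,"y": 0,"z": 0,"wx": 0,"wy": 0,"wz": 0,"hand": -1}
  ]
}}

```text
t: 15.42
eef_pos: [0.4576, -0.2879, 0.0707]
ee_rot: [0.001, -0.001, 1.0, -0.001]
wrist_force: [-2.2, 1.4, 13.0]
grip_width: 0.241
```

```bash
python3 a.py w15; python3 snap.py side s15 270,260,390,360,6;python3 - <<'E'
from h import *
a=cv2.imread('pics/w15.png')
cv2.imwrite('pics/w15b.png',crop(a,240,90,400,210,5))
E
```

```text
15.4167 [-0.7125  0.3986 -0.3387  0.8308  0.0002 -0.7136] [ 0.4576 -0.2879  0.0707] [ 0.0011 -0.0006  1.     -0.0008] [-2.199   1.4307 12.9616]
15.5167 [-0.7124  0.3986 -0.3387  0.8308  0.0002 -0.7136] [ 0.4576 -0.2879  0.0707] [ 0.0011 -0.0006  1.     -0.0008] [-2.7679  1.9425 12.3482] 0.24391840126071548
```

View pics/w15b.png

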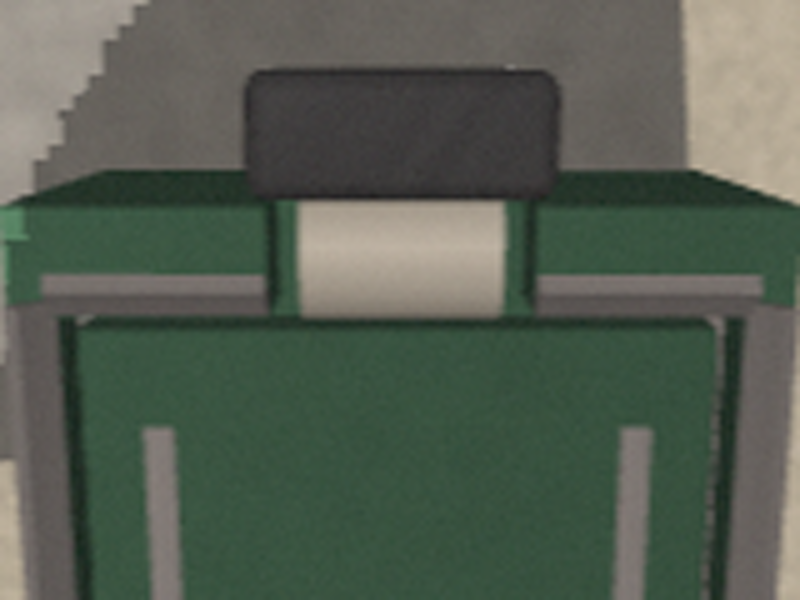

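View pics/s15.png

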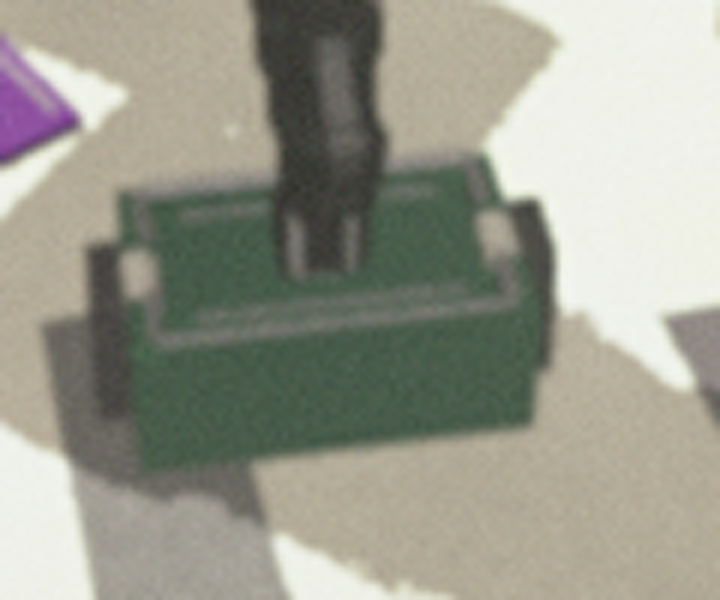

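Request:
{"fn": "apply_moves", "kwargs": {
  "steps": [
    {"x": 0,"y": 0,"z": 0.0001,"wx": 0,"wy": 0,"wz": 0,"hand": -1},
    {"x": 0,"y": 0,"z": 0,"wx": 0,"wy": 0,"wz": 0,"hand": -1},
    {"x": 0,"y": 0,"z": 0,"wx": 0,"wy": 0,"wz": 0,"hand": -1}
  ]
}}

```text
t: 15.77
eef_pos: [0.4576, -0.2879, 0.0707]
ee_rot: [0.001, -0.001, 1.0, -0.001]
wrist_force: [-1.9, 1.5, 13.8]
grip_width: 0.238
```

Request:
{"fn": "apply_moves", "kwargs": {
  "steps": [
    {"x": 0,"y": 0,"z": 0,"wx": 0,"wy": 0,"wz": 0,"hand": -1},
    {"x": 0,"y": 0,"z": 0,"wx": 0,"wy": 0,"wz": 0,"hand": -1},
    {"x": 0,"y": 0,"z": 0,"wx": 0,"wy": 0,"wz": 0,"hand": -1}
  ]
}}

```text
t: 16.02
eef_pos: [0.4576, -0.2879, 0.0707]
ee_rot: [0.001, -0.001, 1.0, -0.001]
wrist_force: [-2.8, 1.6, 12.9]
grip_width: 0.246
```

Request:
{"fn": "apply_moves", "kwargs": {
  "steps": [
    {"x": 0,"y": 0,"z": 0.0001,"wx": 0,"wy": 0,"wz": 0,"hand": -1},
    {"x": 0,"y": 0,"z": 0,"wx": 0,"wy": 0,"wz": 0,"hand": -1},
    {"x": 0,"y": 0,"z": 0,"wx": 0,"wy": 0,"wz": 0,"hand": -1},
    {"x": 0,"y": 0,"z": 0,"wx": 0,"wy": 0,"wz": 0,"hand": -1}
  ]
}}

```text
t: 16.35
eef_pos: [0.4576, -0.2879, 0.0707]
ee_rot: [0.001, -0.001, 1.0, -0.001]
wrist_force: [-3.2, 2.3, 15.1]
grip_width: 0.24
```

Request:
{"fn": "apply_moves", "kwargs": {
  "steps": [
    {"x": 0,"y": 0,"z": 0,"wx": 0,"wy": 0,"wz": 0,"hand": -1},
    {"x": 0,"y": 0,"z": 0,"wx": 0,"wy": 0,"wz": 0,"hand": -1},
    {"x": 0,"y": 0,"z": 0,"wx": 0,"wy": 0,"wz": 0,"hand": -1},
    {"x": 0,"y": 0,"z": 0,"wx": 0,"wy": 0,"wz": 0,"hand": -1}
  ]
}}

```text
t: 16.68
eef_pos: [0.4576, -0.2879, 0.0707]
ee_rot: [0.001, -0.001, 1.0, -0.001]
wrist_force: [-3.2, 2.2, 15.1]
grip_width: 0.238
```

Request:
{"fn": "apply_moves", "kwargs": {
  "steps": [
    {"x": 0,"y": 0,"z": 0,"wx": 0,"wy": 0,"wz": 0,"hand": -1},
    {"x": 0,"y": 0,"z": 0,"wx": 0,"wy": 0,"wz": 0,"hand": -1},
    {"x": 0,"y": 0,"z": 0,"wx": 0,"wy": 0,"wz": 0,"hand": -1}
  ]
}}

```text
t: 16.93
eef_pos: [0.4576, -0.2879, 0.0707]
ee_rot: [0.001, -0.001, 1.0, -0.001]
wrist_force: [-2.7, 2.6, 14.3]
grip_width: 0.242
```

Request:
{"fn": "apply_moves", "kwargs": {
  "steps": [
    {"x": 0,"y": 0,"z": -0.0006,"wx": 0,"wy": 0,"wz": 0,"hand": -1},
    {"x": 0,"y": 0,"z": 0,"wx": 0,"wy": 0,"wz": 0,"hand": -0.25},
    {"x": 0,"y": 0,"z": 0,"wx": 0,"wy": 0,"wz": 0,"hand": -0.25},
    {"x": 0,"y": 0,"z": 0,"wx": 0,"wy": 0,"wz": 0,"hand": -0.25}
  ]
}}

```text
t: 17.27
eef_pos: [0.4575, -0.2878, 0.0704]
ee_rot: [0.001, -0.001, 1.0, -0.0]
wrist_force: [-0.1, -1.0, -0.9]
grip_width: 0.37
```

Request:
{"fn": "apply_moves", "kwargs": {
  "steps": [
    {"x": 0,"y": 0,"z": -0.008,"wx": 0,"wy": 0,"wz": 0,"hand": -0.25},
    {"x": 0,"y": 0,"z": -0.015,"wx": 0,"wy": 0,"wz": 0,"hand": -0.25},
    {"x": 0,"y": 0,"z": -0.03,"wx": 0,"wy": 0,"wz": 0,"hand": -0.25},
    {"x": 0,"y": 0,"z": -0.03,"wx": 0,"wy": 0,"wz": 0,"hand": -0.25},
    {"x": 0,"y": 0,"z": -0.03,"wx": 0,"wy": 0,"wz": 0,"hand": -0.25}
  ]
}}

```text
t: 17.68
eef_pos: [0.4571, -0.2874, 0.1854]
ee_rot: [0.001, -0.001, 1.0, -0.0]
wrist_force: [0.9, -0.2, 0.3]
grip_width: 0.378
```

Request:
{"fn": "apply_moves", "kwargs": {
  "steps": [
    {"x": 0.03,"y": 0.03,"z": -0.02,"wx": 0,"wy": 0,"wz": 0,"hand": -0.25},
    {"x": 0.03,"y": 0.03,"z": -0.02,"wx": 0,"wy": 0,"wz": 0,"hand": -0.25},
    {"x": 0,"y": 0,"z": 0,"wx": 0,"wy": 0,"wz": 0,"hand": -0.25},
    {"x": 0,"y": 0,"z": 0,"wx": 0,"wy": 0,"wz": 0,"hand": -0.25}
  ]
}}

```text
t: 18.02
eef_pos: [0.4035, -0.2338, 0.2207]
ee_rot: [0.002, -0.001, 1.0, -0.001]
wrist_force: [-0.7, -1.3, -0.3]
grip_width: 0.374
```

```bash
python3 a.py w16; python3 snap.py side s16 270,260,390,360,6;python3 snap.py top t16;
```

```text
18.0167 [-0.7003  0.168  -0.235   1.1628  0.0003 -0.7019] [ 0.4035 -0.2338  0.2207] [ 0.002  -0.0008  1.     -0.0015] [-0.7138 -1.3101 -0.2849]
18.1167 [-0.7008  0.172  -0.2343  1.1616  0.0003 -0.702 ] [ 0.4043 -0.2347  0.2192] [ 0.0012 -0.0006  1.     -0.0008] [-0.1624 -0.1427  0.5456] 0.3668985029246968
18.1667 [-0.7009  0.1731 -0.2343  1.1616  0.0003 -0.702 ] [ 0.4043 -0.2348  0.2187] [ 0.0008 -0.0006  1.     -0.0005] [0.3743 0.1343 0.4716] 0.3755148356616889
```

View pics/w16.png

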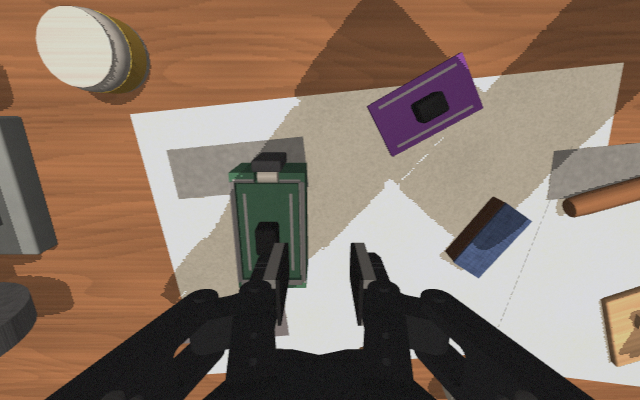

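View pics/s16.png

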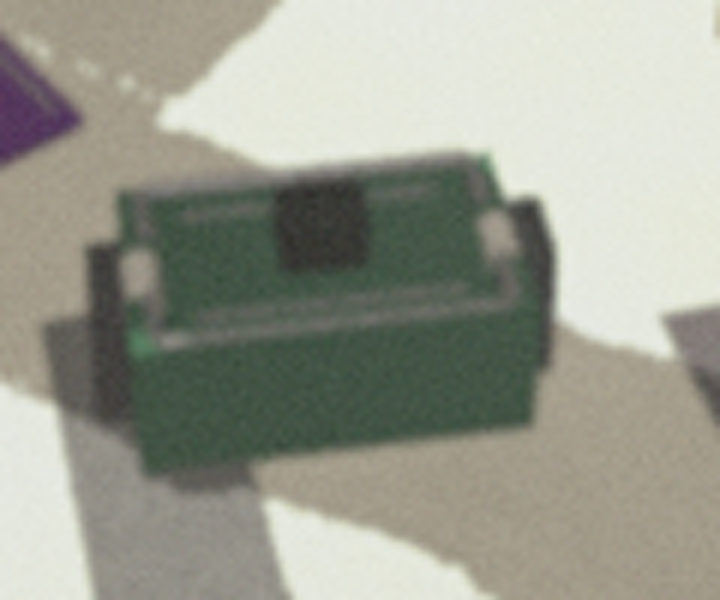

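View pics/t16.png

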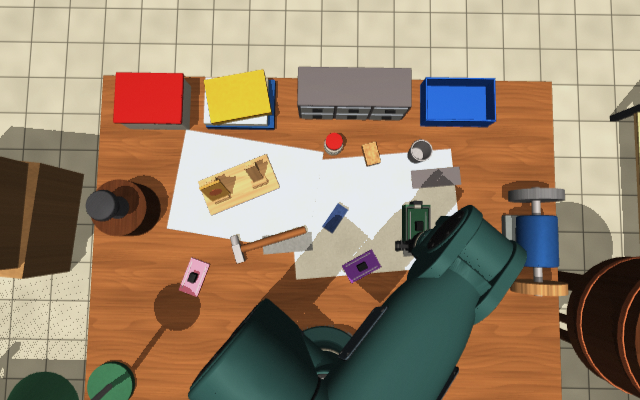

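The lid sits in the mouth below the rim and level at both ends. In the side view it is exactly where it was during the push. The robot is clear and the bystanders look unmoved, so I'm handing in.

```bash
python3 -c "
from bench import manip
print(manip.finish_job())"
```

```text
the job is handed in; nothing more can be done
None
```

The lid is home in the box, and I handed the job in at about 18 s of the 64 s allowed.

- **Rack to block:** I took the lid out of the rack by its handle and laid it flat, handle up, on the blue felt. I let go and backed off, and the side and wrist pictures showed it lying flat. Touching down on the block reached about 29 N at the wrist for a moment.
- **Block to box:** I took it by the handle again with the gripper upright, lined it up with the mouth using the wrist camera, and pressed it past the rollers. It stopped firmly with its underside at about 46 mm, which is the ledge height.
- **Confirming push:** I held it at about 13 N while trimming, then at 14.3–15.1 N for about 0.6 s. I then eased off, opened the fingers and backed away.
- **Last checks:** After letting go, the lid lay below the rim, level at both ends, and had not moved from where it was during the push. The robot was clear, and the top view showed the other things on the bench where they had been.

- **Disagreements and limits:**
  - The wrist camera's lengths came out 2–3% short, and the cameras disagreed on the box position by about 2 mm, so I aligned from lid-to-box offsets instead.
  - The highest force I read while passing the rollers was about 7 N in all. That is below the 12 N or more expected for two catches, probably because I only read it between steps. That the lid passed them rests on its final height and the pictures.
- **Refused call:** The first move call was refused for missing fields, so the first leg took a slightly different path, with no harm done.

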